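# Fit the cookie press mould, then hold the jog key turned

## Task

Fit the two-cavity cookie mould into the mould nest of the press and push it down until it is flush with the nest. Then take the key with the rectangular head from the key block, push it fully home in the lock of the control station, easing it past its sticky pins, turn it a quarter turn clockwise against its spring and keep it there: the press only jogs while the key is held, so finish with the gripper still holding the key turned. Leave the other things on the bench where they are.

Things in the scene. Friction and masses are not known exactly. Their poses are not given: they have to be found in the camera images.
- mould_centre (a point): Centre (half-way up) of the two-cavity mould: white plastic block 110 mm long (x axis), 52 mm wide (y), 30 mm high (z), lying cavities up on the bench. Two round cavities, 40 mm wide, 16 mm deep, open in its top 30 mm either side of the centre along x; the solid web between them, 20 mm wide, is the place to push on. 160 to 260 g.
- nest (a point): Centre of the mould nest's mouth, 126 mm above the bench: a pocket 113 mm long (x axis) by 55 mm wide (y), 30 mm deep, z up, with a 3 mm lead-in, in a fixed aluminium block 200 x 130 mm on the press. The mould goes in cavities up, either way round. Sprung clips in the pocket's ends stop it 15 to 21 mm proud; 5 to 15 N on the middle of its top push it flush, and it stays.
- press: Cookie press, fixed; origin on the bench under the nest, axes as the nest's. Bed 300 (x) x 520 (y) mm, 70 mm high, from y = -100 to 420 mm. Its stamping head (four columns, a 290 x 210 mm head plate and a cylinder, 345 mm high over all) stands with its middle at y = 285 mm, nearest edge at y = 180 mm.
- key_bow (a point): Centre of the head of the rectangular-headed key, blade down in one of the key block's sockets. Head: black plastic, 36 mm wide (y axis), 10 mm thick (x), 32 mm high (z up), its underside 46 mm above the bench. Below it a 4 mm steel collar, 20 x 10 mm, resting on the block's top, 20 mm below this point, then the steel blade: 12 mm wide (y), 5 mm thick (x), 32 mm long, V-shaped tip. Alike after half a turn.
- keyway (a point): Centre of the keyway's mouth in the face of the lock's plug, 88 mm above the bench; z up, turns with the plug. A slot straight down, 13.6 mm long (y axis) by 6.4 mm wide (x), with a 2 mm lead-in. Sticky sprung pins reach 3 mm in from its +y end 10 mm down and its -y end 18 mm down: 8 to 20 N to push past, less with a slight rocking. Home: the key's collar meets the plug's face, key_bow 20 mm above this point.
- plug (a joint): Turn of the lock's plug in rad: 0 at rest, growing clockwise seen from above, stop at 1.57. It is locked until the key is home, pushing down a sprung driver (2 to 4 N) over its last 6 mm. A spring takes it back to 0 (0.03 N m at rest, 0.12 N m at the stop); the key has about 0.13 rad of play in the slot.
- station: Grey control station fixed to the bench, 120 (x) x 190 (y) x 78 mm high, origin under its middle. The lock is on its top, a steel ring of 41 mm round the brass plug, 90 mm high over all; a red mushroom push button 40 mm wide, 112 mm high over all, stands on the top 92 mm from the lock's axis to -y..
- key_block: White plastic block fixed to the bench, 50 (x) x 140 (y) x 42 mm high, origin under its middle, with two sockets 33 mm either side of its middle along y. Either key may stand in either socket.
- round_key: The other key, in the other socket: a round black head 32 mm wide, 10 mm thick, its centre 19 mm above this origin, on a round steel stem. Leave it.
- spare_mould: White plastic mould 86 x 66 x 30 mm with one large cavity, on the bench; origin at the middle of its underside. Leave it.
- shaker: Clear jar with steel cap, 60 mm wide, 110 mm high; origin under it. Leave it.
- icing: White plastic bottle 54 mm wide, 170 mm high; origin under it. Leave it.
- bowl: Steel bowl 110 mm wide, 50 mm high; origin under it. Leave it.
- scraper: Bench scraper lying flat, 130 x 94 mm, handle 18 mm thick; origin on the bench under its middle. Leave it.
- timer: White kitchen timer, 62 x 72 x 18 mm; origin under it. Leave it.

How it is judged:
By the outcome, as a careful person would: the job done as asked, in the order asked, and still so for the second after the job is handed in, while the arm keeps its last pose, push and grip.
It also fails if it takes over 64 s, if anything falls off the work surface, if the arm or the gripper's body presses on something with over 40 N, if the wrist force passes 120 N, or if a joint passes its speed limit or range.

## Robot

A 6-joint arm with a two-finger parallel gripper is mounted at the origin on the work surface. World frame = base frame: x ahead of the robot, y to its left, z up, the work surface at z = 0. Lengths are in m, angles in degrees, forces in N, time in s.
With the tool pointing down it reaches from about 0.375 to 0.9 m from the base axis. Payload 3.1 kg.
Tool frame: the origin (TCP) lies where the fingers leave the gripper's body, on its centre line; the fingertips stand bot.tips_ahead ahead of it and the grasp point (between the pads) lies 51 mm ahead of it (bot.tips_ahead is the distance from the TCP to the fingertips, in m); z points along the fingers, x is the direction in which the jaws open and shut, and the axes are right-handed (so a half turn about z gives the same grasp; the last joint's range is limited). The gripper opens to 87 mm and grips with 3 to 60 N. Pads are 19 mm wide; open, the fingers measure 117 mm over their backs; the gripper's body (75 mm by 190 mm) begins 51 mm behind the grasp point.
Start: joints at [64.544, 30.224, 82.088, -0, 67.689, -10.227], TCP at [0.164, 0.603, 0.292] pointing down, gripper open.
Joint ranges: [-176.69, 176.69], [-43.24, 126.21], [12.49, 139.97], [-82, 262], [0, 151.66], [-163.58, 163.58]. Speed limits (degrees/s): [159.86, 159.86, 180, 180, 180, 180].

## Interface

Orientations are given as a 3x3 rotation matrix whose columns are the frame's x, y, z axes.
In Python, from rig import bot, vision, nets gives the robot as it stands.
- The arm moves only by the tool play_rows, never from a script. Its argument "series" is a list of rows, each an object of numbers: "tx", "ty", "tz": the shift along the world's x, y, z as a fraction of full scale; "turn": the turn about the world's z as a fraction of full scale. A call has 1 to 10 rows; each row shifts and turns the commanded pose from where the row before left it; what a row does not reach is not made up. Full scale, the value 1, is 0.8 m for a shift and 60 degrees for a turn. A row lasts 1/10 s, in which the tool goes at most 50 mm and 8.59 degrees, less where a joint would pass 70% of its speed; a pose out of reach is approached as far as the arm can. A call with a number of a shift or a turn outside -1 to 1 is refused whole. A call with a gripper value outside its range is refused whole. "gripper" is the opening, from 0 (shut) to 1 (fully open), set as the call begins (left out, the last holds). The fingers move at their own pace and stop on an object; the grip force is fixed at half the most. Time passes only in rows, so rows that do not move let the fingers close. It gives the time, the measured TCP pose, the force and the opening at its end, in the units of the state.
- bot.read_state(): the state, without advancing time (a new reading comes with each control period).
- vision.capture(name): name is "scene" or "top" or "wrist"; returns a dict with "pixels" (420x560x3 uint8, blue, green, red), "fx", "fy", "cx", "cy" (pixels), "extrinsics" (4x4, takes a point from camera to world coordinates). Camera axes: x right, y down, z forward; pixel columns grow to the right and rows downward; lengths in m; the calibration is good to about 2 mm. A picture is of the moment at which its call begins. There is no depth.
- bot.hand_in(): hands the job in, once; it reports no verdict.
Trained networks look in a picture, given as the dict that the camera call returned (one of the last four; its "shot" number tells which), for a name from the list of things; names that differ only in an ending like _2 or _b are one class to them, and where a whole thing is asked for, a point or a joint stands for the part that bears it (a point fixed in the world has none). Each returns a list of dicts, best first, with "confidence" (0 to 1); they miss things now and then, are a little off and sometimes report something else, mostly with a low value. They report only what shows in the picture. A call takes as long as a camera call.
- nets.look_for(picture, query): "at" ([column, row] as shares, 0 to 1, of the picture: columns of its width, rows of its height, amid what is visible of it).
- nets.masks_of(picture, query): "region" (420x560 bool, what is visible of it) and "at" ([column, row] as shares, 0 to 1, of the picture: columns of its width, rows of its height, amid what is visible of it).
The state is a dict: "time_s": time; "joint_positions": joint angles; "qvel": joint speeds; "tau": joint torques, N m; "position": TCP position; "tcp_rot": TCP orientation; "force": force on the tool from outside, world axes, zero at the start; "moment": the same for the moment, N m; "opening": opening from 0.0 (shut) to 1.0 (fully open).
Only numpy, scipy, OpenCV 4.12 (cv2) and the standard library are available. Lean on these libraries where they do the work, as an engineer would, in place of code of your own. Each camera call takes 0.05 s, during which the arm holds its last target.

## Working session

There is one attempt and no reset: what is moved stays moved. The work goes in short steps, Python scripts to look and compute and a tool call to move; the robot and the scene stay as the last step left them, time stands still between calls to the robot, and variables do not carry over. Pictures are saved under pics/ and viewed, and the job is handed in when it is done.

Besides the shell and the picture viewer there is one more tool, called after "Call:" in YAML: its name, and indented under it one key for each argument. play_rows: Moves the arm, as the interface text tells. Shift numbers are shares of 0.8 m and turn numbers shares of 60 degrees, none past 1 either way. Its arguments: {"type":"object","properties":{"series":{"type":"array"},"gripper":{"type":"number"}},"required":["series"]}

```bash
ls; mkdir -p pics; python3 - <<'E'
from rig import bot,vision,nets
import cv2,numpy as np
s=bot.read_state();print(s, bot.tips_ahead)
for n in ["scene","top","wrist"]:
    p=vision.capture(n);cv2.imwrite(f"pics/{n}0.png",p["pixels"]);print(n,p["fx"],p["fy"],p["cx"],p["cy"],np.round(p["extrinsics"],4).tolist())
E
```

```text
pics
{'time_s': 0.0, 'joint_positions': array([ 6.45448534e+01,  3.02791819e+01,  8.21561153e+01, -6.00628814e-04,
        6.76867997e+01, -1.02280515e+01]), 'qvel': array([-0.0768928 , -0.01439556, -0.04880549, -0.13139088, -0.00018479,
       -0.07601107]), 'tau': array([-3.19751489e-04, -4.40042675e+01, -1.76589632e+01,  6.32145884e-02,
        5.85199194e-02, -1.77932811e-04]), 'position': array([0.16388517, 0.60253745, 0.29127064]), 'tcp_rot': array([[ 2.62640702e-01,  9.64893278e-01, -9.07152950e-04],
       [ 9.64891422e-01, -2.62642009e-01, -1.92828743e-03],
       [-2.09884805e-03, -3.68857337e-04, -9.99997729e-01]]), 'force': array([ 0.53750032, -0.07629128,  0.15820645]), 'moment': array([ 0.0354458 , -0.00837182,  0.01700634]), 'opening': 0.9962248452337651} 0.0697
scene 440.65684629789246 440.65684629789246 287.5148856733146 205.96777091882402 [[-0.8397, 0.3722, -0.3954, 0.972], [0.5426, 0.5464, -0.6379, 0.4826], [-0.0214, -0.7502, -0.6608, 0.7509], [0.0, 0.0, 0.0, 1.0]]
top 427.45921202037795 427.45921202037795 284.8236313508339 213.07349872691915 [[-0.1004, -0.9686, 0.2274, 0.3104], [-0.9949, 0.0984, -0.0205, -0.1173], [-0.0025, -0.2283, -0.9736, 1.2746], [0.0, 0.0, 0.0, 1.0]]
wrist 355.5938080694405 355.5938080694405 277.737325398666 199.30963517423402 [[0.2629, 0.9275, 0.2656, 0.0914], [0.9648, -0.2524, -0.0737, 0.6221], [-0.0013, 0.2757, -0.9613, 0.384], [0.0, 0.0, 0.0, 1.0]]
```

View pics/scene0.png

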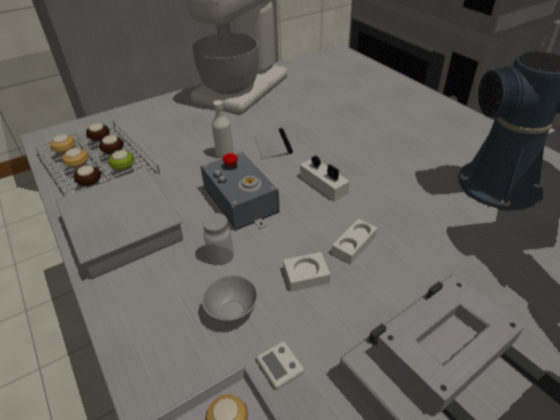

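View pics/top0.png

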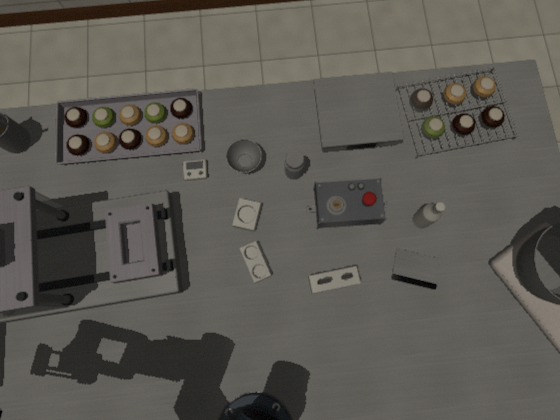

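View pics/wrist0.png

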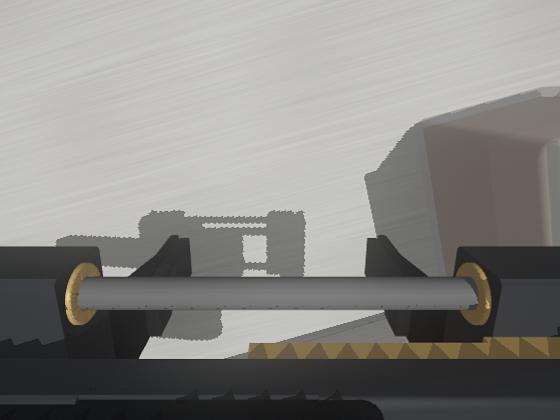

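The scene camera shows the two-cavity mould at (355,240), the nest pocket at (452,335), the key block at (325,177) and the lock at (250,183). The top camera shows the mould at (255,262), the nest at (132,243), the block at (335,280) and the lock at (336,205). The heights are known, so I'll locate each one from those.

```bash
cat > h.py <<'E'
from rig import bot,vision,nets
import cv2,numpy as np
def ray(p,u,v,z):
    E=p["extrinsics"];d=E[:3,:3]@np.array([(u-p["cx"])/p["fx"],(v-p["cy"])/p["fy"],1]);o=E[:3,3]
    return (o+d*(z-o[2])/d[2])
def proj(p,X):
    E=p["extrinsics"];c=E[:3,:3].T@(np.array(X,float)-E[:3,3]);return np.array([p["fx"]*c[0]/c[2]+p["cx"],p["fy"]*c[1]/c[2]+p["cy"]])
E
python3 - <<'E'
from h import *
P={n:vision.capture(n) for n in ["scene","top"]}
Z=dict(mould_centre=.015,nest=.126,key_bow=.062,keyway=.088,key_block=.03,round_key=.061,spare_mould=.02,station=.04,press=.05,plug=.088)
for q,z in Z.items():
    for n,p in P.items():
        for r in nets.look_for(p,q)[:2]:
            u,v=r["at"][0]*560,r["at"][1]*420
            print(q,n,round(r["confidence"],2),round(u,1),round(v,1),np.round(ray(p,u,v,z),4))
s=bot.read_state()["time_s"];print(s)
for n,p in P.items():
    b=cv2.resize(p["pixels"],None,fx=1,fy=1)
    c={'scene':[(280,130,120,130),(180,130,120,100),(360,270,170,140)],'top':[(225,185,140,120),(300,170,100,130),(90,190,100,110)]}[n]
    for i,(x,y,w,h) in enumerate(c):
        k=min(800/w,600/h);k=int(k); cv2.imwrite(f"pics/{n}c{i}.png",cv2.resize(b[y:y+h,x:x+w],None,fx=k,fy=k,interpolation=cv2.INTER_CUBIC));print(n,i,k)
E
```

```text
mould_centre scene 0.86 354.7 238.0 [ 0.4637 -0.0453  0.015 ]
mould_centre scene 0.6 221.2 132.0 [ 0.5132 -0.6404  0.015 ]
mould_centre top 0.97 255.6 263.7 [ 0.4608 -0.0428  0.015 ]
nest top 0.82 81.5 253.3 [0.523  0.4167 0.126 ]
key_bow scene 0.68 334.4 171.6 [ 0.3867 -0.2271  0.062 ]
key_bow top 0.72 244.9 209.2 [ 0.6169 -0.028   0.062 ]
key_bow top 0.51 324.1 278.0 [ 0.3958 -0.2338  0.062 ]
keyway scene 0.59 354.6 236.8 [0.5121 0.0042 0.088 ]
keyway scene 0.55 332.9 172.3 [ 0.4134 -0.2002  0.088 ]
keyway top 0.55 336.9 204.5 [ 0.5976 -0.2932  0.088 ]
key_block scene 0.57 327.4 179.7 [ 0.3964 -0.2422  0.03  ]
key_block top 0.96 331.5 278.0 [ 0.3959 -0.2583  0.03  ]
key_block top 0.44 334.0 205.2 [ 0.6103 -0.2928  0.03  ]
round_key scene 0.24 326.5 181.9 [ 0.4283 -0.2052  0.061 ]
round_key top 0.58 345.7 276.0 [ 0.3954 -0.2952  0.061 ]
spare_mould scene 0.61 304.7 270.8 [ 0.6186 -0.0252  0.02  ]
spare_mould top 0.86 243.6 210.2 [ 0.6248 -0.0207  0.02  ]
spare_mould top 0.67 193.6 171.8 [0.7621 0.1232 0.02  ]
station scene 0.93 239.8 191.5 [ 0.6169 -0.3189  0.04  ]
station top 0.85 348.7 207.3 [ 0.5971 -0.3341  0.04  ]
station top 0.56 80.4 253.3 [0.5393 0.4597 0.04  ]
press scene 0.8 454.7 366.5 [0.5418 0.3093 0.05  ]
press top 0.92 81.9 255.9 [0.5294 0.4506 0.05  ]
plug top 0.48 334.0 201.4 [ 0.6075 -0.286   0.088 ]
1.25
scene 0 4
scene 1 6
scene 2 4
top 0 5
top 1 4
top 2 5
```

View pics/scenec0.png

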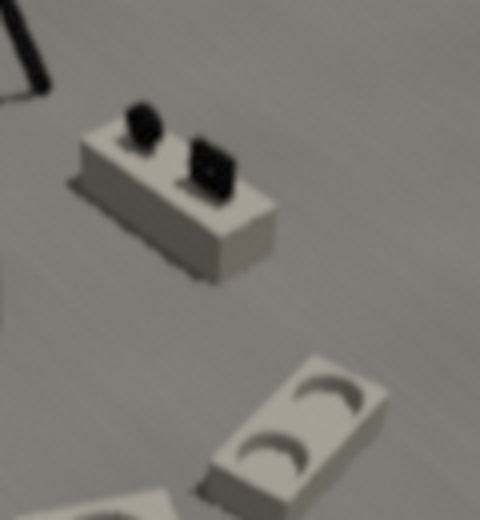

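View pics/topc1.png

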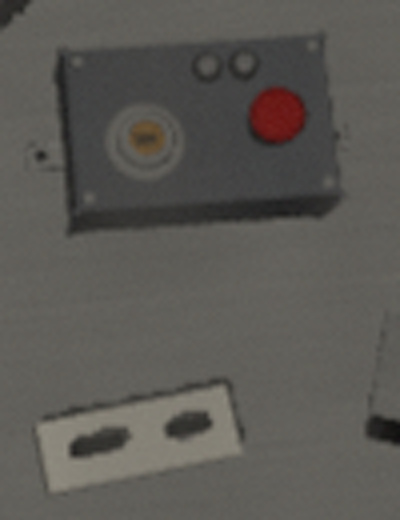

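View pics/topc0.png

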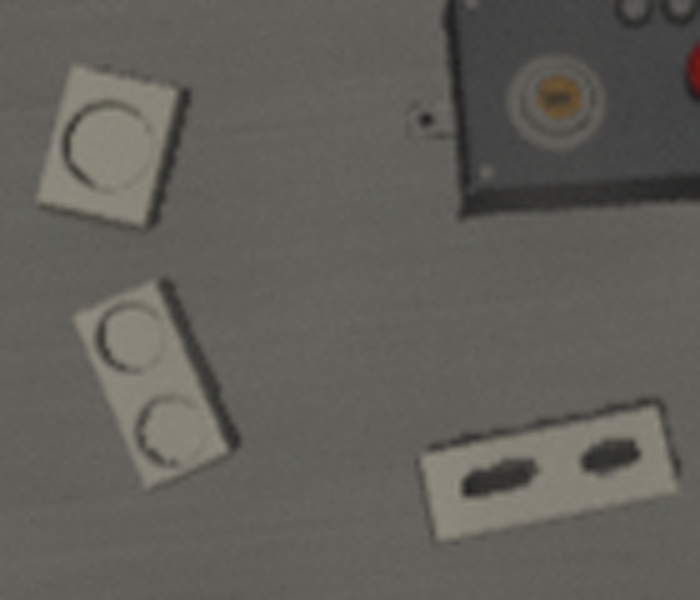

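View pics/topc2.png

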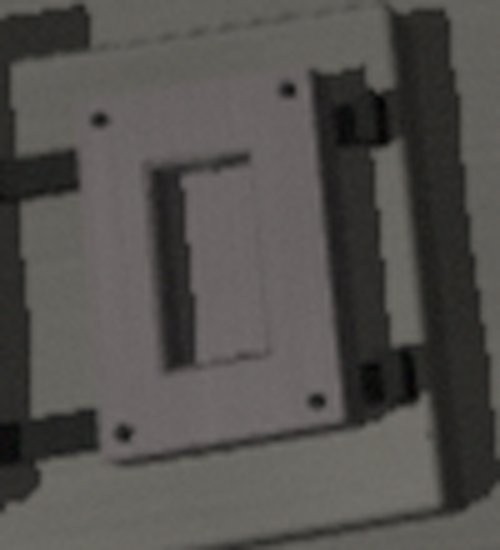

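View pics/scenec2.png

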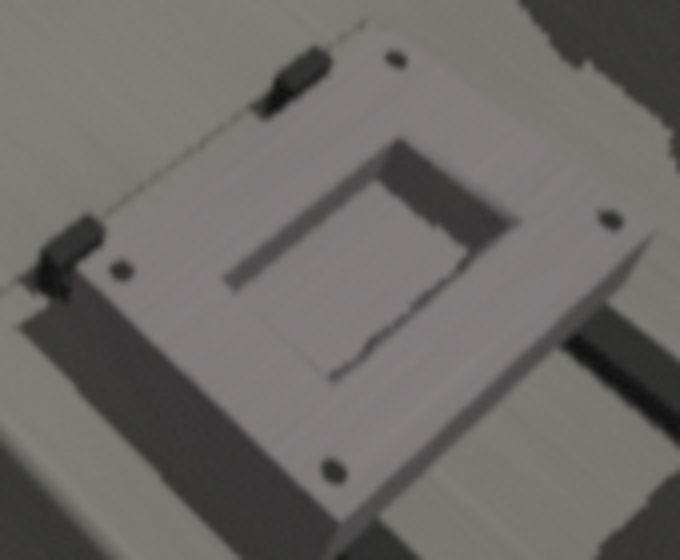

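View pics/scenec1.png

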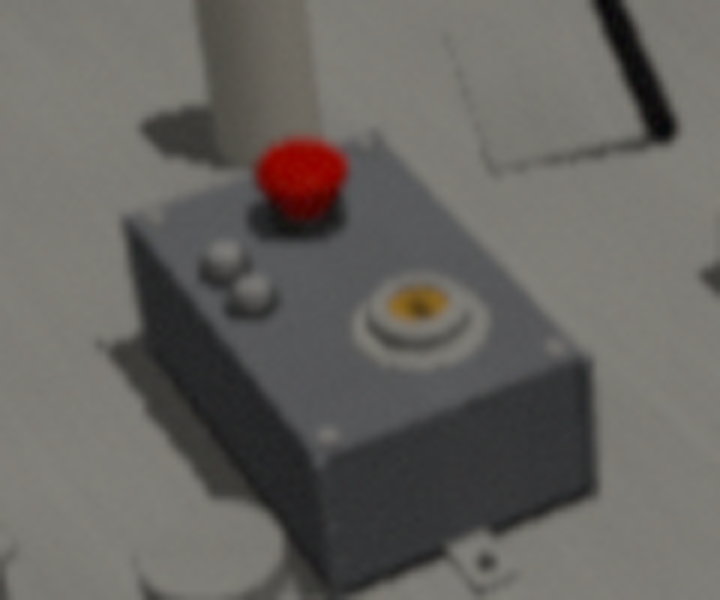

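```bash
python3 - <<'E'
from h import *
P={n:vision.capture(n) for n in ["scene","top"]}
def W(n,pts,off,k,z):
    r=[]
    for x,y in pts:
        r.append(ray(P[n],(x+.5)/k-.5+off[0],(y+.5)/k-.5+off[1],z)[:2])
    r=np.array(r)
    c=r.mean(0);e=[np.round(np.r_[np.linalg.norm(d:=r[(i+1)%len(r)]-r[i]),np.degrees(np.arctan2(d[1],d[0]))],3) for i in range(len(r))] if len(r)>1 else ''
    print(n,np.round(c,4),[list(x) for x in e])
print('mould');W('top',[(75,318),(160,280),(235,447),(150,488)],(225,185),5,.03)
W('scene',[(316,355),(388,392),(288,500),(208,460)],(280,130),4,.03)
print('nest screws');W('top',[(99,120),(288,90),(317,401),(124,433)],(90,190),5,.126)
W('scene',[(397,59),(611,219),(333,470),(122,270)],(360,270),4,.126)
print('nest pocket');W('top',[(147,165),(250,157),(270,352),(165,370)],(90,190),5,.126)
W('scene',[(398,140),(518,220),(332,382),(228,283)],(360,270),4,.126)
print('keyblock');W('top',[(418,455),(657,402),(680,490),(437,540)],(225,185),5,.042)
W('scene',[(155,98),(275,208),(222,240),(80,140)],(280,130),4,.042)
print('lock');W('top',[(556,98)],(225,185),5,.088)
W('scene',[(420,303)],(180,130),6,.088)
print('key');W('top',[(500,477)],(225,185),5,.062);W('scene',[(212,170)],(280,130),4,.062)
print('station');W('top',[(62,50),(322,37),(342,196),(72,213)],(300,170),4,.078)
W('scene',[(372,128),(592,360),(325,455),(123,218)],(180,130),6,.078)
print(bot.read_state()["time_s"])
E
```

```text
mould
top [ 0.4667 -0.0442] [[np.float64(0.054), np.float64(-71.301)], [np.float64(0.108), np.float64(-161.114)], [np.float64(0.054), np.float64(109.913)], [np.float64(0.109), np.float64(19.032)]]
scene [ 0.4693 -0.0396] [[np.float64(0.05), np.float64(106.566)], [np.float64(0.107), np.float64(18.216)], [np.float64(0.052), np.float64(-69.659)], [np.float64(0.11), np.float64(-162.713)]]
nest screws
top [0.5425 0.2828] [[np.float64(0.105), np.float64(-86.408)], [np.float64(0.174), np.float64(-176.444)], [np.float64(0.103), np.float64(93.701)], [np.float64(0.174), np.float64(3.974)]]
scene [0.5444 0.2833] [[np.float64(0.104), np.float64(94.117)], [np.float64(0.174), np.float64(3.715)], [np.float64(0.103), np.float64(-86.125)], [np.float64(0.173), np.float64(-176.218)]]
nest pocket
top [0.5416 0.2822] [[np.float64(0.056), np.float64(-91.229)], [np.float64(0.109), np.float64(-175.673)], [np.float64(0.057), np.float64(94.076)], [np.float64(0.114), np.float64(4.142)]]
scene [0.5465 0.2864] [[np.float64(0.054), np.float64(100.002)], [np.float64(0.117), np.float64(3.765)], [np.float64(0.052), 
[... 255 characters left out ...]
.236)]]
scene [ 0.3914 -0.2609] [[np.float64(0.145), np.float64(86.419)], [np.float64(0.049), np.float64(7.89)], [np.float64(0.14), np.float64(-84.275)], [np.float64(0.072), np.float64(-170.842)]]
lock
top [ 0.5988 -0.2902] []
scene [ 0.6001 -0.2901] []
key
top [ 0.3901 -0.2346] []
scene [ 0.3917 -0.2279] []
station
top [ 0.6084 -0.3325] [[np.float64(0.191), np.float64(-92.82)], [np.float64(0.119), np.float64(178.196)], [np.float64(0.194), np.float64(87.883)], [np.float64(0.122), np.float64(-3.33)]]
scene [ 0.6122 -0.3305] [[np.float64(0.196), np.float64(88.382)], [np.float64(0.117), np.float64(-4.488)], [np.float64(0.188), np.float64(-89.987)], [np.float64(0.122), np.float64(179.602)]]
1.35
```

Call:
play_rows:
  series:
    - {"tx": 0.0238,"ty": -0.0504,"turn": 0.035}
    - {"tx": 0.0238,"ty": -0.0504,"turn": 0.035}
    - {"tx": 0.0238,"ty": -0.0504,"turn": 0.035}
    - {"tx": 0.0238,"ty": -0.0504,"turn": 0.035}
    - {"tx": 0.0238,"ty": -0.0504,"turn": 0.035}
    - {"tx": 0.0238,"ty": -0.0504,"turn": 0.035}
    - {"tx": 0.0238,"ty": -0.0504,"turn": 0.035}
    - {"tx": 0.0238,"ty": -0.0504,"turn": 0.035}
  gripper: 1

```text
invalid input
```

Call:
play_rows:
  series:
    - {"tx": 0.0238,"ty": -0.0504,"turn": 0.035}
    - {"tx": 0.0238,"ty": -0.0504,"turn": 0.035}
    - {"tx": 0.0238,"ty": -0.0504,"turn": 0.035}
    - {"tx": 0.0238,"ty": -0.0504,"turn": 0.035}
    - {"tx": 0.0238,"ty": -0.0504,"turn": 0.035}
    - {"tx": 0.0238,"ty": -0.0504,"turn": 0.035}
    - {"tx": 0.0238,"ty": -0.0504,"turn": 0.035}
    - {"tx": 0.0238,"ty": -0.0504,"turn": 0.035}
    - {}
    - {}

```text
invalid input
```

```bash
cat >> h.py <<'E'
def st():
    s=bot.read_state();R=s["tcp_rot"];print("t",round(s["time_s"],2),"p",np.round(s["position"],4),"yaw",round(np.degrees(np.arctan2(R[1,0],R[0,0])),2),"tilt",np.round(R[:2,2],4),"F",np.round(s["force"],2),"M",np.round(s["moment"],3),"op",round(s["opening"],4),"j",np.round(s["joint_positions"],1));return s
E
python3 - <<'E'
from h import *
st()
p=vision.capture("wrist");cv2.imwrite("pics/w1.png",p["pixels"]);np.savez("w1.npz",**{k:p[k] for k in ["fx","fy","cx","cy","extrinsics"]})
for r in nets.masks_of(p,"mould_centre")[:2]:
    m=r["region"].astype(np.uint8);c=max(cv2.findContours(m,0,2)[0],key=cv2.contourArea);print(r["confidence"],r["at"],m.sum())
    cv2.drawContours(p["pixels"],[c],-1,(0,0,255),1)
cv2.imwrite("pics/w1m.png",p["pixels"])
E
```

```text
t 1.35 p [0.1641 0.603  0.2923] yaw 74.77 tilt [-0. -0.] F [-0.58 -1.15  0.32] M [-0.001  0.035  0.028] op 0.9986 j [ 64.5  30.2  82.1   0.   67.7 -10.2]
```

Call:
play_rows:
  series:
    - {"tx": 0.0238,"ty": -0.0504,"tz": 0,"turn": 0.035}
    - {"tx": 0.0238,"ty": -0.0504,"tz": 0,"turn": 0.035}
    - {"tx": 0.0238,"ty": -0.0504,"tz": 0,"turn": 0.035}
    - {"tx": 0.0238,"ty": -0.0504,"tz": 0,"turn": 0.035}
    - {"tx": 0.0238,"ty": -0.0504,"tz": 0,"turn": 0.035}
    - {"tx": 0.0238,"ty": -0.0504,"tz": 0,"turn": 0.035}
    - {"tx": 0.0238,"ty": -0.0504,"tz": 0,"turn": 0.035}
    - {"tx": 0.0238,"ty": -0.0504,"tz": 0,"turn": 0.035}
  gripper: 1

```text
time_s: 2.25
position: [0.3171, 0.279, 0.2926]
tcp_rot: [[-0.029, 1.0, 0.001], [1.0, 0.029, 0.0], [0.0, 0.001, -1.0]]
force: [1.2, 0.6, -0.1]
opening: 1.003
```

Call:
play_rows:
  series:
    - {"tx": 0.0238,"ty": -0.0504,"tz": 0,"turn": 0.035}
    - {"tx": 0.0238,"ty": -0.0504,"tz": 0,"turn": 0.035}
    - {"tx": 0.0238,"ty": -0.0504,"tz": 0,"turn": 0.035}
    - {"tx": 0.0238,"ty": -0.0504,"tz": 0,"turn": 0.035}
    - {"tx": 0.0238,"ty": -0.0504,"tz": 0,"turn": 0.035}
    - {"tx": 0.0238,"ty": -0.0504,"tz": 0,"turn": 0.035}
    - {"tx": 0.0238,"ty": -0.0504,"tz": 0,"turn": 0.035}
    - {"tx": 0.0238,"ty": -0.0504,"tz": 0,"turn": 0.035}
    - {"tx": 0,"ty": 0,"tz": 0,"turn": 0}
    - {"tx": 0,"ty": 0,"tz": 0,"turn": 0}

```text
time_s: 3.25
position: [0.4689, -0.0429, 0.2921]
tcp_rot: [[-0.312, 0.95, -0.001], [0.95, 0.312, 0.001], [0.001, -0.0, -1.0]]
force: [-0.4, 0.0, -0.0]
opening: 0.996
```

```bash
python3 - <<'E'
from h import *
st()
p=vision.capture("wrist");cv2.imwrite("pics/w1.png",p["pixels"])
for r in nets.masks_of(p,"mould_centre")[:2]:
    m=r["region"].astype(np.uint8);c=max(cv2.findContours(m,0,2)[0],key=cv2.contourArea);print(r["confidence"],r["at"],m.sum())
    cv2.drawContours(p["pixels"],[c],-1,(0,0,255),1)
cv2.imwrite("pics/w1m.png",p["pixels"])
E
```

```text
t 3.25 p [ 0.4689 -0.0429  0.2921] yaw 108.21 tilt [-0.0005  0.0005] F [-0.44  0.   -0.03] M [0.055 0.012 0.018] op 0.9958 j [ -18.9   18.4  103.5    0.    58.1 -127.1]
0.84 [0.4975, 0.3938] 5640
```

View pics/w1m.png

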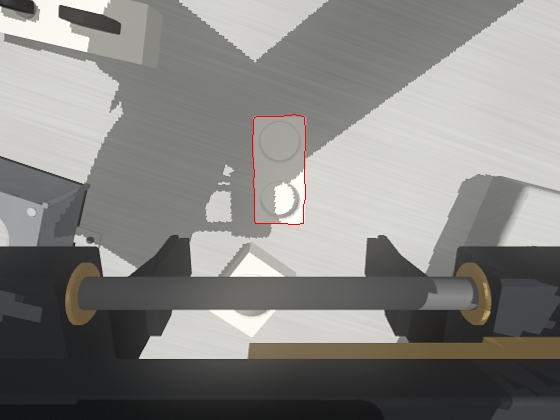

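```bash
python3 - <<'E'
import cv2
b=cv2.imread("pics/w1.png")[105:235,230:330]
cv2.imwrite("pics/w1z.png",cv2.resize(b,None,fx=4.6,fy=4.6,interpolation=cv2.INTER_CUBIC))
E
```

```text
(no output)
```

View pics/w1z.png

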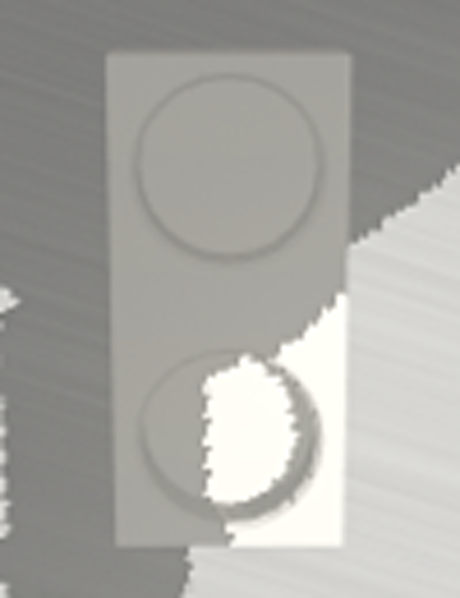

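```bash
python3 - <<'E'
from h import *
p=vision.capture("wrist")
f=lambda x,y:ray(p,(x+.5)/4.6-.5+230,(y+.5)/4.6-.5+105,.03)[:2]
c=np.array([f(*q) for q in [(107,55),(350,55),(342,547),(115,547)]]);print(c.mean(0))
for i in range(4):
    d=c[(i+1)%4]-c[i];print(np.linalg.norm(d),np.degrees(np.arctan2(d[1],d[0])))
a,b=f(230,167),f(230,436);d=a-b;print((a+b)/2,np.linalg.norm(d),np.degrees(np.arctan2(d[1],d[0])))
E
```

```text
[ 0.46515818 -0.04052205]
0.051393377824975384 108.36594489139713
0.11040072139522851 18.655487888648366
0.05222492626615605 -71.66631236807831
0.11037024852440074 -161.77610551144616
[ 0.46361698 -0.04069085] 0.060288174680826916 -161.5458776205936
```

Call:
play_rows:
  series:
    - {"tx": -0.0037,"ty": 0.0025,"tz": -0.045,"turn": 0.002}
    - {"tx": 0,"ty": 0,"tz": -0.05,"turn": 0}
    - {"tx": 0,"ty": 0,"tz": -0.05,"turn": 0}
    - {"tx": 0,"ty": 0,"tz": -0.045,"turn": 0}
    - {"tx": 0,"ty": 0,"tz": -0.03,"turn": 0}
    - {"tx": 0,"ty": 0,"tz": -0.02,"turn": 0}
    - {"tx": 0,"ty": 0,"tz": -0.015,"turn": 0}
    - {"tx": 0,"ty": 0,"tz": 0,"turn": 0}

```text
time_s: 4.2
position: [0.465, -0.039, 0.0873]
tcp_rot: [[-0.319, 0.948, -0.003], [0.948, 0.319, 0.001], [0.002, -0.002, -1.0]]
force: [-1.1, -0.3, 0.6]
opening: 1.0
```

```bash
python3 - <<'E'
from h import *
st()
p=vision.capture("wrist");cv2.imwrite("pics/w2.png",p["pixels"])
E
```

```text
t 4.2 p [ 0.465  -0.039   0.0873] yaw 108.58 tilt [-0.0025  0.0009] F [-1.1  -0.27  0.57] M [0.053 0.052 0.044] op 0.9996 j [ -18.5   40.1  113.     0.    27.  -127.1]
```

View pics/w2.png

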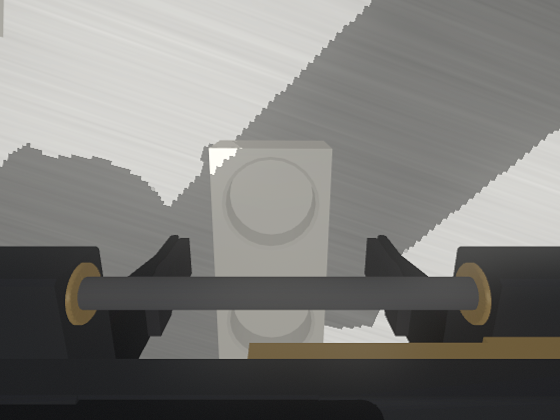

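Call:
play_rows:
  series:
    - {"tx": 0,"ty": 0,"tz": 0,"turn": 0}
    - {"tx": 0,"ty": 0,"tz": 0,"turn": 0}
    - {"tx": 0,"ty": 0,"tz": 0,"turn": 0}
    - {"tx": 0,"ty": 0,"tz": 0,"turn": 0}
    - {"tx": 0,"ty": 0,"tz": 0,"turn": 0}
    - {"tx": 0,"ty": 0,"tz": 0,"turn": 0}
  gripper: 0

```text
time_s: 4.85
position: [0.4662, -0.0404, 0.0885]
tcp_rot: [[-0.317, 0.948, 0.001], [0.948, 0.317, -0.001], [-0.001, 0.001, -1.0]]
force: [-0.0, -0.2, 3.0]
opening: 0.594
```

```bash
python3 - <<'E'
from h import *
st()
E
```

```text
t 4.85 p [ 0.4662 -0.0404  0.0885] yaw 108.49 tilt [ 0.0011 -0.0005] F [-0.04 -0.19  3.01] M [-0.105 -0.006 -0.061] op 0.5939 j [ -18.7   39.9  113.    -0.    27.  -127.1]
```

Call:
play_rows:
  series:
    - {"tx": 0,"ty": 0,"tz": 0.02,"turn": 0}
    - {"tx": 0,"ty": 0,"tz": 0.045,"turn": 0}
    - {"tx": 0,"ty": 0,"tz": 0.06,"turn": 0}

```text
time_s: 5.15
position: [0.4643, -0.0397, 0.1875]
tcp_rot: [[-0.317, 0.948, -0.006], [0.949, 0.317, 0.002], [0.004, -0.005, -1.0]]
force: [0.9, -0.4, -1.0]
opening: 0.594
```

Call:
play_rows:
  series:
    - {"tx": 0.0209,"ty": 0.0404,"tz": 0.024,"turn": -0.0243}
    - {"tx": 0.0209,"ty": 0.0404,"tz": 0.024,"turn": -0.0243}
    - {"tx": 0.0209,"ty": 0.0404,"tz": 0.024,"turn": -0.0243}
    - {"tx": 0.0209,"ty": 0.0404,"tz": 0.024,"turn": -0.0243}
    - {"tx": 0.0209,"ty": 0.0404,"tz": 0.024,"turn": -0.0243}
    - {"tx": 0.0209,"ty": 0.0404,"tz": 0.024,"turn": -0.0243}
    - {"tx": 0.0209,"ty": 0.0404,"tz": 0.024,"turn": -0.0243}
    - {"tx": 0.0209,"ty": 0.0404,"tz": 0.024,"turn": -0.0243}
    - {"tx": 0.0209,"ty": 0.0404,"tz": 0.024,"turn": -0.0243}
    - {"tx": 0.0209,"ty": 0.0404,"tz": 0.024,"turn": -0.0243}

```text
time_s: 6.15
position: [0.6327, 0.2844, 0.38]
tcp_rot: [[-0.067, 0.998, -0.002], [0.998, 0.067, -0.001], [-0.001, -0.002, -1.0]]
force: [0.1, -0.0, -1.2]
opening: 0.593
```

Call:
play_rows:
  series:
    - {"tx": 0,"ty": 0,"tz": 0,"turn": 0}
    - {"tx": 0,"ty": 0,"tz": 0,"turn": 0}

```text
time_s: 6.35
position: [0.6324, 0.2836, 0.3792]
tcp_rot: [[-0.07, 0.998, -0.002], [0.998, 0.07, -0.001], [-0.001, -0.002, -1.0]]
force: [-0.8, -0.6, -2.4]
opening: 0.594
```

```bash
python3 - <<'E'
from h import *
st()
p=vision.capture("wrist");cv2.imwrite("pics/w3.png",p["pixels"])
b=p["pixels"][0:200,160:400]
cv2.imwrite("pics/w3z.png",cv2.resize(b,None,fx=3,fy=3,interpolation=cv2.INTER_CUBIC))
print(proj(p,[.543,.283,.126]))
st();st()
E
```

```text
t 6.35 p [0.6324 0.2836 0.3792] yaw 94.0 tilt [-0.0019 -0.001 ] F [-0.82 -0.58 -2.37] M [-0.006  0.037 -0.03 ] op 0.5944 j [ 14.9  31.7  65.   -0.   83.4 -79.1]
[284.43675882  81.99913673]
t 6.4 p [0.632  0.2827 0.3786] yaw 93.94 tilt [-0.0036 -0.0016] F [-1.11 -0.97 -2.47] M [ 0.04  -0.024  0.017] op 0.5929 j [ 14.9  31.7  65.2  -0.   83.4 -79.1]
t 6.4 p [0.632  0.2827 0.3786] yaw 93.94 tilt [-0.0036 -0.0016] F [-1.11 -0.97 -2.47] M [ 0.04  -0.024  0.017] op 0.5929 j [ 14.9  31.7  65.2  -0.   83.4 -79.1]
```

View pics/w3.png

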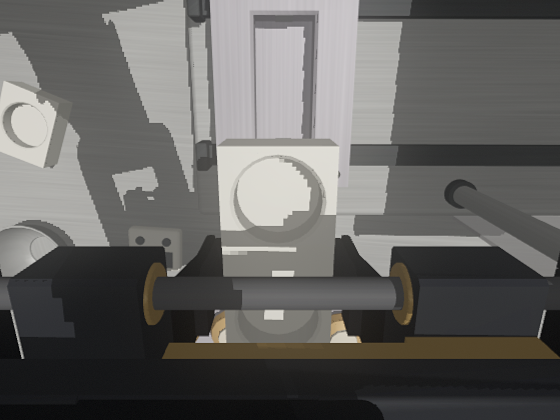

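View pics/w3z.png

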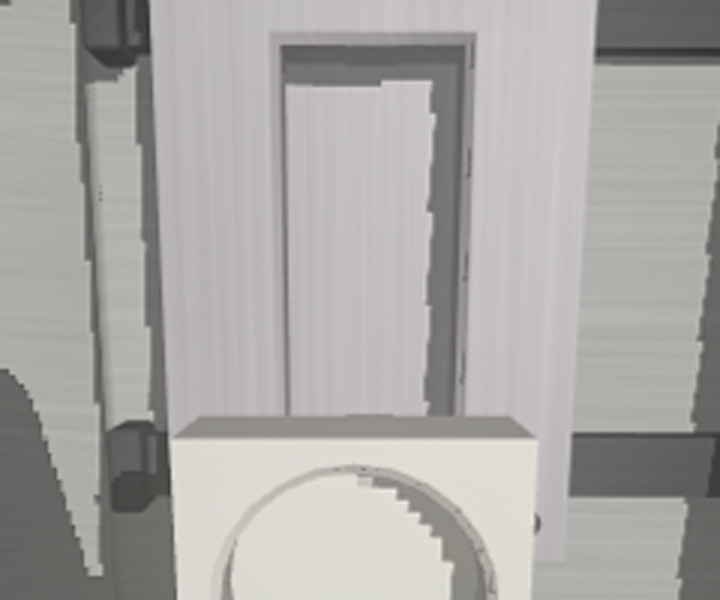

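```bash
python3 - <<'E'
from h import *
p=vision.capture("wrist");s=st()
E=p["extrinsics"];print(np.round(E,4))
f=lambda x,y,z:ray(p,(x+.5)/3-.5+160,(y+.5)/3-.5,z)[:2]
def pr(n,a,b):
    d=b-a;print(n,np.round(a,4),np.round(b,4),'mid',np.round((a+b)/2,4),'len',round(np.linalg.norm(d),4),'ang',round(np.degrees(np.arctan2(d[1],d[0])),2))
pr('outer',f(270,33,.126),f(477,33,.126))
pr('inner',f(282,45,.123),f(465,45,.123))
pr('Lside',f(270,33,.126),f(276,400,.126)); pr('Rside',f(477,33,.126),f(465,400,.126))
pr('Lin',f(282,45,.123),f(287,400,.123)); pr('Rin',f(466,45,.123),f(458,400,.123))
zt=s["position"][2]-.058
pr('mould top end',f(172,437,zt),f(536,437,zt))
pr('mould bot end',f(200,416,zt-.03),f(508,416,zt-.03))
print(s["position"])
E
```

```text
t 6.45 p [0.6319 0.2822 0.3784] yaw 93.89 tilt [-0.0042 -0.0016] F [-0.39  0.13 -1.19] M [ 0.019 -0.006 -0.034] op 0.5925 j [ 14.8  31.7  65.2  -0.   83.4 -79. ]
[[-6.850e-02  9.599e-01  2.719e-01  5.572e-01]
 [ 9.977e-01  6.610e-02  1.790e-02  2.771e-01]
 [-7.000e-04  2.725e-01 -9.621e-01  4.715e-01]
 [ 0.000e+00  0.000e+00  0.000e+00  1.000e+00]]
outer [0.4849 0.2472] [0.4807 0.3076] mid [0.4828 0.2774] len 0.0606 ang 93.92
inner [0.4872 0.2506] [0.4835 0.3047] mid [0.4853 0.2777] len 0.0542 ang 93.92
Lside [0.4849 0.2472] [0.5907 0.2541] mid [0.5378 0.2507] len 0.106 ang 3.73
Rside [0.4807 0.3076] [0.5865 0.3144] mid [0.5336 0.311 ] len 0.106 ang 3.65
Lin [0.4872 0.2506] [0.5907 0.2574] mid [0.5389 0.254 ] len 0.1037 ang 3.76
Rin [0.4835 0.305 ] [0.5869 0.3125] mid [0.5352 0.3087] len 0.1037 ang 4.14
mould top end [0.578  0.2527] [0.5745 0.3039] mid [0.5762 0.2783] len 0.0514 ang 93.93
mould bot end [0.5783 0.2524] [0.5747 0.3041] mid [0.5765 0.2783] len 0.0518 ang 93.93
[0.63187514 0.28217894 0.37842175]
```

Call:
play_rows:
  series:
    - {"tx": -0.0372,"ty": -0.0002,"tz": -0.02,"turn": 0}
    - {"tx": -0.0372,"ty": -0.0002,"tz": -0.03,"turn": 0}
    - {"tx": -0.0372,"ty": -0.0002,"tz": -0.04,"turn": 0}
    - {"tx": 0,"ty": 0,"tz": -0.05,"turn": 0}
    - {"tx": 0,"ty": 0,"tz": -0.0375,"turn": 0}
    - {"tx": 0,"ty": 0,"tz": -0.012,"turn": 0}
    - {"tx": 0,"ty": 0,"tz": 0,"turn": 0}
    - {"tx": 0,"ty": 0,"tz": 0,"turn": 0}

```text
time_s: 7.25
position: [0.5447, 0.2823, 0.2297]
tcp_rot: [[-0.067, 0.998, 0.002], [0.998, 0.067, 0.001], [0.0, 0.002, -1.0]]
force: [0.1, 0.5, -1.7]
opening: 0.598
```

```bash
python3 - <<'E'
from h import *
st()
p=vision.capture("wrist");cv2.imwrite("pics/w4.png",p["pixels"])
b=p["pixels"][80:240,170:390]
cv2.imwrite("pics/w4z.png",cv2.resize(b,None,fx=3.6,fy=3.6,interpolation=cv2.INTER_CUBIC))
p=vision.capture("scene");cv2.imwrite("pics/s4z.png",cv2.resize(p["pixels"][220:400,340:560],None,fx=3,fy=3,interpolation=cv2.INTER_CUBIC))
E
```

```text
t 7.25 p [0.5447 0.2823 0.2297] yaw 93.87 tilt [0.0018 0.0005] F [ 0.06  0.48 -1.73] M [0.019 0.025 0.   ] op 0.5982 j [ 17.   33.6  87.3  -0.   59.1 -76.9]
```

View pics/w4z.png

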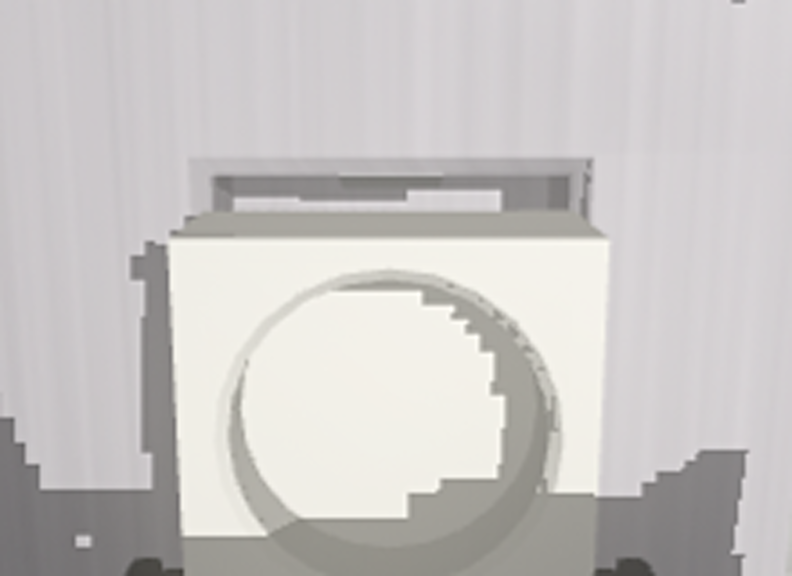

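View pics/s4z.png

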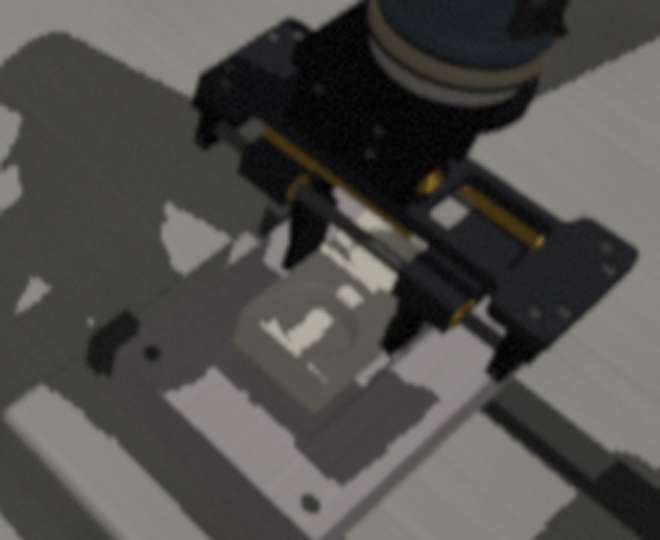

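```bash
python3 - <<'E'
from h import *
p=vision.capture("wrist");s=st()
k=3.6
f=lambda x,y,z:ray(p,(x+.5)/k-.5+170,(y+.5)/k-.5+80,z)[:2]
u=np.array([np.cos(np.radians(3.85)),np.sin(np.radians(3.85))])
def pr(n,a,b,L):
    d=b-a;print(n,'mid',np.round((a+b)/2,4),'len',round(np.linalg.norm(d),4),'ang',round(np.degrees(np.arctan2(d[1],d[0])),2),'centre',np.round((a+b)/2+L*u,4))
pr('outer',f(191,158,.126),f(592,158,.126),.0595)
pr('inner',f(213,177,.123),f(571,177,.123),.0565)
zt=.2285-.058
pr('mt',f(170,238,zt),f(608,238,zt),.055)
pr('mb',f(202,212,zt-.03),f(584,212,zt-.03),.055)
E
```

```text
t 7.4 p [0.5449 0.2828 0.2305] yaw 93.89 tilt [0.0035 0.0011] F [-0.08 -0.35 -2.24] M [0.037 0.006 0.022] op 0.5906 j [ 17.   33.5  87.2   0.   59.  -76.9]
outer mid [0.484  0.2786] len 0.0605 ang 93.87 centre [0.5434 0.2826]
inner mid [0.4871 0.2789] len 0.055 ang 93.87 centre [0.5435 0.2827]
mt mid [0.4901 0.2785] len 0.052 ang 93.86 centre [0.5449 0.2822]
mb mid [0.4904 0.2792] len 0.054 ang 93.86 centre [0.5453 0.2829]
```

Call:
play_rows:
  series:
    - {"tx": -0.0019,"ty": 0,"tz": 0,"turn": 0}
    - {"tx": 0,"ty": 0,"tz": -0.008,"turn": 0}
    - {"tx": 0,"ty": 0,"tz": -0.008,"turn": 0}
    - {"tx": 0,"ty": 0,"tz": -0.005,"turn": 0}
    - {"tx": 0,"ty": 0,"tz": -0.003,"turn": 0}
    - {"tx": 0,"ty": 0,"tz": 0,"turn": 0}

```text
time_s: 8.0
position: [0.5421, 0.2826, 0.2088]
tcp_rot: [[-0.068, 0.998, -0.001], [0.998, 0.068, -0.0], [-0.0, -0.001, -1.0]]
force: [-0.3, 0.3, -1.5]
opening: 0.595
```

```bash
python3 - <<'E'
from h import *
st()
E
```

```text
t 8.0 p [0.5421 0.2826 0.2088] yaw 93.91 tilt [-0.0008 -0.0003] F [-0.34  0.28 -1.47] M [ 0.006  0.006 -0.002] op 0.5954 j [ 17.1  35.   88.4  -0.   56.6 -76.8]
```

Call:
play_rows:
  series:
    - {"tx": 0,"ty": 0,"tz": -0.0025,"turn": 0}
    - {"tx": 0,"ty": 0,"tz": -0.0025,"turn": 0}
    - {"tx": 0,"ty": 0,"tz": 0,"turn": 0}

```text
time_s: 8.3
position: [0.5426, 0.2827, 0.2055]
tcp_rot: [[-0.068, 0.998, 0.001], [0.998, 0.068, 0.0], [0.0, 0.001, -1.0]]
force: [2.0, 0.4, -1.8]
opening: 0.592
```

Call:
play_rows:
  series:
    - {"tx": 0,"ty": 0,"tz": -0.0025,"turn": 0}
    - {"tx": 0,"ty": 0,"tz": -0.0015,"turn": 0}
    - {"tx": 0,"ty": 0,"tz": 0,"turn": 0}

```text
time_s: 8.6
position: [0.5426, 0.2828, 0.2029]
tcp_rot: [[-0.068, 0.998, 0.001], [0.998, 0.068, 0.0], [0.0, 0.001, -1.0]]
force: [0.9, 0.9, 3.7]
opening: 0.6
```

Call:
play_rows:
  series:
    - {"tx": 0,"ty": 0,"tz": 0,"turn": 0}
    - {"tx": 0,"ty": 0,"tz": 0,"turn": 0}
    - {"tx": 0,"ty": 0,"tz": 0,"turn": 0}
    - {"tx": 0,"ty": 0,"tz": 0.02,"turn": 0}
    - {"tx": 0,"ty": 0,"tz": 0.02,"turn": 0}
  gripper: 1

```text
time_s: 9.1
position: [0.5415, 0.2825, 0.2336]
tcp_rot: [[-0.068, 0.998, -0.003], [0.998, 0.068, -0.001], [-0.001, -0.003, -1.0]]
force: [1.4, -0.7, -0.1]
opening: 0.95
```

Call:
play_rows:
  series:
    - {"tx": 0,"ty": 0,"tz": 0,"turn": 0}
    - {"tx": 0,"ty": 0,"tz": 0,"turn": 0}
    - {"tx": 0,"ty": 0,"tz": 0,"turn": 0}
    - {"tx": 0,"ty": 0,"tz": 0,"turn": 0}
    - {"tx": 0,"ty": 0,"tz": 0,"turn": 0}
    - {"tx": 0,"ty": 0,"tz": 0,"turn": 0}
    - {"tx": 0,"ty": 0,"tz": 0,"turn": 0}
    - {"tx": 0,"ty": 0,"tz": 0,"turn": 0}
  gripper: 0

```text
time_s: 9.9
position: [0.5422, 0.2826, 0.2342]
tcp_rot: [[-0.068, 0.998, -0.0], [0.998, 0.068, -0.0], [-0.0, -0.0, -1.0]]
force: [-0.1, 0.1, -0.7]
opening: 0.355
```

```bash
python3 - <<'E'
from h import *
st()
p=vision.capture("wrist");cv2.imwrite("pics/w5.png",p["pixels"])
E
```

```text
t 9.9 p [0.5422 0.2826 0.2342] yaw 93.91 tilt [-0.0001 -0.    ] F [-0.11  0.11 -0.71] M [-0.006 -0.02   0.041] op 0.3548 j [ 17.1  33.1  87.3  -0.   59.6 -76.8]
```

View pics/w5.png

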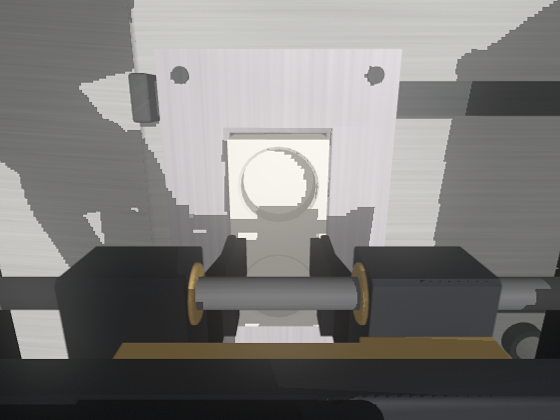

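Call:
play_rows:
  series:
    - {"tx": 0,"ty": 0,"tz": 0,"turn": 0}
    - {"tx": 0,"ty": 0,"tz": 0,"turn": 0}
    - {"tx": 0,"ty": 0,"tz": 0,"turn": 0}
    - {"tx": 0,"ty": 0,"tz": -0.01,"turn": 0}
    - {"tx": 0,"ty": 0,"tz": -0.008,"turn": 0}
    - {"tx": 0,"ty": 0,"tz": -0.003,"turn": 0}
    - {"tx": 0,"ty": 0,"tz": -0.003,"turn": 0}

```text
time_s: 10.65
position: [0.542, 0.2826, 0.2144]
tcp_rot: [[-0.068, 0.998, -0.001], [0.998, 0.068, -0.0], [-0.0, -0.001, -1.0]]
force: [0.0, 0.4, 4.0]
opening: 0.009
```

Call:
play_rows:
  series:
    - {"tx": 0,"ty": 0,"tz": -0.003,"turn": 0}
    - {"tx": 0,"ty": 0,"tz": -0.003,"turn": 0}
    - {"tx": 0,"ty": 0,"tz": -0.003,"turn": 0}

```text
time_s: 10.95
position: [0.5414, 0.2826, 0.2079]
tcp_rot: [[-0.068, 0.998, -0.002], [0.998, 0.068, -0.0], [-0.0, -0.002, -1.0]]
force: [-3.6, 0.3, 4.9]
opening: 0.005
```

Call:
play_rows:
  series:
    - {"tx": 0,"ty": 0,"tz": -0.003,"turn": 0}
    - {"tx": 0,"ty": 0,"tz": -0.003,"turn": 0}
    - {"tx": 0,"ty": 0,"tz": -0.002,"turn": 0}

```text
time_s: 11.25
position: [0.5412, 0.2827, 0.2044]
tcp_rot: [[-0.069, 0.998, -0.002], [0.998, 0.069, -0.0], [-0.0, -0.002, -1.0]]
force: [-9.7, -2.2, 25.4]
opening: 0.009
```

```bash
python3 - <<'E'
from h import *
st()
p=vision.capture("wrist");cv2.imwrite("pics/w6.png",cv2.resize(p["pixels"][100:350,170:400],None,fx=2.4,fy=2.4,interpolation=cv2.INTER_CUBIC))
p=vision.capture("scene");cv2.imwrite("pics/s6z.png",cv2.resize(p["pixels"][240:400,360:560],None,fx=3.7,fy=3.7,interpolation=cv2.INTER_CUBIC))
p=vision.capture("top");cv2.imwrite("pics/t6z.png",cv2.resize(p["pixels"][180:310,60:200],None,fx=4,fy=4,interpolation=cv2.INTER_CUBIC))
E
```

```text
t 11.25 p [0.5412 0.2827 0.2044] yaw 93.93 tilt [-0.0016 -0.0003] F [-9.73 -2.22 25.42] M [-0.384  1.581  0.022] op 0.0089 j [ 17.1  35.3  88.7   0.   56.1 -76.8]
```

View pics/w6.png

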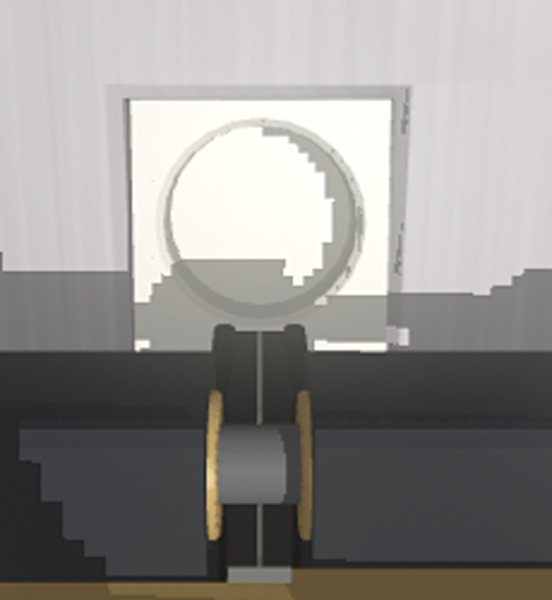

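View pics/s6z.png

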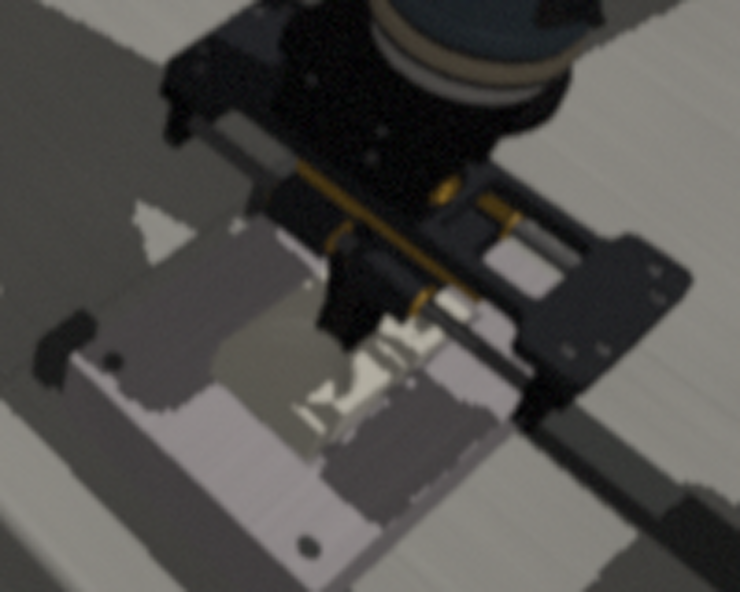

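```bash
python3 - <<'E'
from h import *
p=vision.capture("wrist");s=st()
k=2.4
f=lambda x,y,z:ray(p,(x+.5)/k-.5+170,(y+.5)/k-.5+100,z)[:2]
u=np.array([np.cos(np.radians(3.85)),np.sin(np.radians(3.85))])
def pr(n,a,b,L):
    d=b-a;print(n,'mid',np.round((a+b)/2,4),'len',round(np.linalg.norm(d),4),'ang',round(np.degrees(np.arctan2(d[1],d[0])),2),'centre',np.round((a+b)/2+L*u,4))
pr('outer',f(107,86,.126),f(412,86,.126),.0595)
pr('inner',f(124,98,.123),f(397,98,.123),.0565)
for z in [.12,.126,.13,.135,.14,.145]:pr('mend %.3f'%z,f(130,99,z),f(393,99,z),.055)
for z in [.12,.126,.13,.135,.14,.145]:pr('mid %.3f'%z,f(134,349,z),f(388,349,z),.0)
cv2.imwrite("pics/w6b.png",cv2.resize(p["pixels"][125:250,200:360],None,fx=4.8,fy=4.8,interpolation=cv2.INTER_CUBIC))
E
```

```text
t 11.45 p [0.5412 0.2827 0.2043] yaw 93.93 tilt [-0.0011 -0.0001] F [-7.11 -2.54 18.44] M [-0.284  1.301 -0.006] op 0.0049 j [ 17.1  35.3  88.7   0.   56.  -76.8]
outer mid [0.4835 0.2783] len 0.0605 ang 93.92 centre [0.5429 0.2823]
inner mid [0.4862 0.2787] len 0.0553 ang 93.92 centre [0.5426 0.2825]
mend 0.120 mid [0.4867 0.279 ] len 0.0542 ang 93.92 centre [0.5416 0.2827]
mend 0.126 mid [0.4861 0.2789] len 0.0524 ang 93.92 centre [0.5409 0.2826]
mend 0.130 mid [0.4856 0.2788] len 0.0511 ang 93.92 centre [0.5405 0.2825]
mend 0.135 mid [0.485  0.2788] len 0.0496 ang 93.92 centre [0.5399 0.2825]
mend 0.140 mid [0.4844 0.2787] len 0.0481 ang 93.92 centre [0.5393 0.2824]
mend 0.145 mid [0.4838 0.2787] len 0.0465 ang 93.92 centre [0.5387 0.2824]
mid 0.120 mid [0.5423 0.2827] len 0.0569 ang 93.91 centre [0.5423 0.2827]
mid 0.126 mid [0.5397 0.2825] len 0.055 ang 93.91 centre [0.5397 0.2825]
mid 0.130 mid [0.538  0.2824] len 0.0537 ang 93.91 centre [0.538  0.2824]
mid 0.135 mid [0.5358 0.2822] len 0.0521 ang 93.91 centre [0.5358 0.2822]
mid 0.140 mid [0.5337 0.282 ] len 0.0505 ang 93.91 centre [0.5337 0.282 ]
mid 0.145 mid [0.5315 0.2819] len 0.0489 ang 93.91 centre [0.5315 0.2819]
```

View pics/w6b.png

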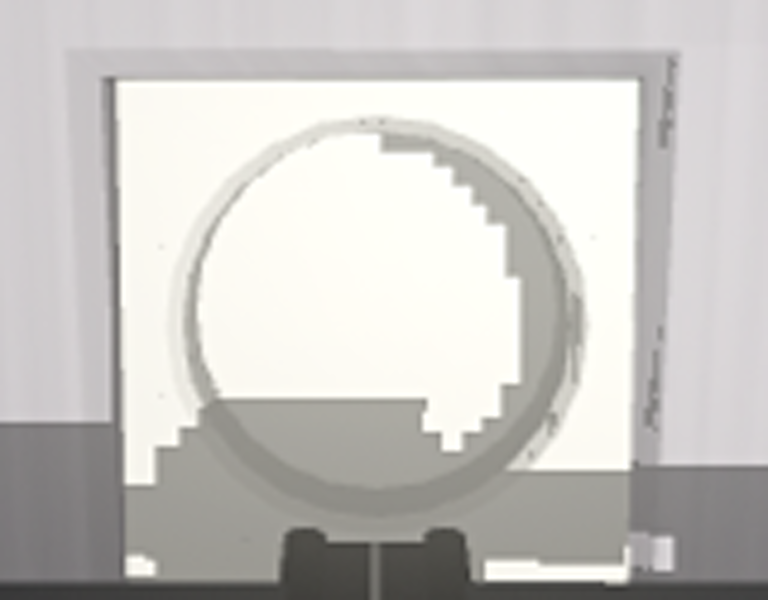

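View pics/t6z.png

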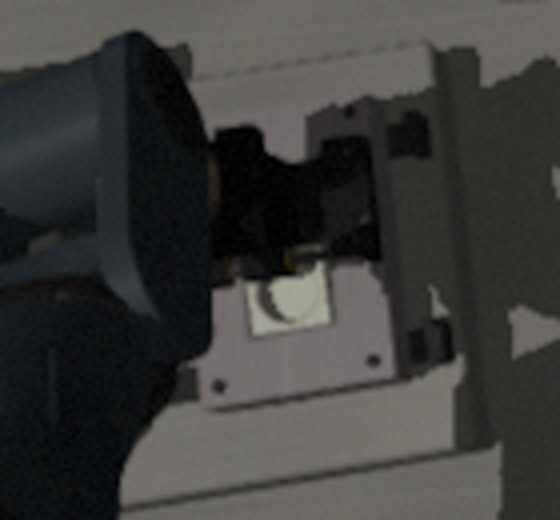

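Call:
play_rows:
  series:
    - {"tx": 0,"ty": 0,"tz": 0.03,"turn": 0}
    - {"tx": 0.028,"ty": 0.0019,"tz": 0,"turn": 0}
    - {"tx": 0.0289,"ty": 0.0019,"tz": 0,"turn": 0}
    - {"tx": 0,"ty": 0,"tz": -0.005,"turn": 0}
    - {"tx": 0,"ty": 0,"tz": -0.004,"turn": 0}
    - {"tx": 0,"ty": 0,"tz": -0.004,"turn": 0}

```text
time_s: 12.05
position: [0.5863, 0.2855, 0.2138]
tcp_rot: [[-0.068, 0.998, -0.003], [0.998, 0.068, -0.001], [-0.001, -0.003, -1.0]]
force: [0.5, 0.1, -0.3]
opening: 0.005
```

Call:
play_rows:
  series:
    - {"tx": 0,"ty": 0,"tz": -0.003,"turn": 0}
    - {"tx": 0,"ty": 0,"tz": -0.003,"turn": 0}

```text
time_s: 12.25
position: [0.5868, 0.2858, 0.2103]
tcp_rot: [[-0.069, 0.998, -0.001], [0.998, 0.069, -0.0], [-0.0, -0.001, -1.0]]
force: [-1.0, -0.5, 4.6]
opening: 0.005
```

Call:
play_rows:
  series:
    - {"tx": 0,"ty": 0,"tz": -0.003,"turn": 0}
    - {"tx": 0,"ty": 0,"tz": -0.003,"turn": 0}

```text
time_s: 12.45
position: [0.5878, 0.2858, 0.2057]
tcp_rot: [[-0.068, 0.998, 0.001], [0.998, 0.068, 0.0], [0.0, 0.001, -1.0]]
force: [0.7, 0.0, 1.4]
opening: 0.005
```

Call:
play_rows:
  series:
    - {"tx": 0,"ty": 0,"tz": -0.003,"turn": 0}
    - {"tx": 0,"ty": 0,"tz": -0.003,"turn": 0}

```text
time_s: 12.65
position: [0.5885, 0.2858, 0.2009]
tcp_rot: [[-0.068, 0.998, 0.002], [0.998, 0.068, 0.001], [0.0, 0.002, -1.0]]
force: [1.8, -0.2, 2.8]
opening: 0.006
```

Call:
play_rows:
  series:
    - {"tx": 0,"ty": 0,"tz": -0.003,"turn": 0}
    - {"tx": 0,"ty": 0,"tz": -0.002,"turn": 0}

```text
time_s: 12.85
position: [0.5885, 0.2858, 0.1967]
tcp_rot: [[-0.068, 0.998, 0.002], [0.998, 0.068, 0.0], [0.0, 0.002, -1.0]]
force: [1.9, -0.2, 2.7]
opening: 0.008
```

Call:
play_rows:
  series:
    - {"tx": 0,"ty": 0,"tz": -0.002,"turn": 0}
    - {"tx": 0,"ty": 0,"tz": 0,"turn": 0}

```text
time_s: 13.05
position: [0.5885, 0.2858, 0.1961]
tcp_rot: [[-0.068, 0.998, 0.002], [0.998, 0.068, 0.0], [0.0, 0.002, -1.0]]
force: [1.9, -0.4, 5.7]
opening: 0.004
```

```bash
python3 - <<'E'
from h import *
st()
p=vision.capture("wrist");cv2.imwrite("pics/w7.png",cv2.resize(p["pixels"][60:350,170:400],None,fx=2,fy=2,interpolation=cv2.INTER_CUBIC))
E
```

```text
t 13.05 p [0.5885 0.2858 0.1961] yaw 93.91 tilt [0.0023 0.0004] F [ 1.92 -0.43  5.68] M [-0.025 -0.259 -0.014] op 0.0037 j [ 16.1  38.8  82.4  -0.   58.6 -77.8]
```

View pics/w7.png

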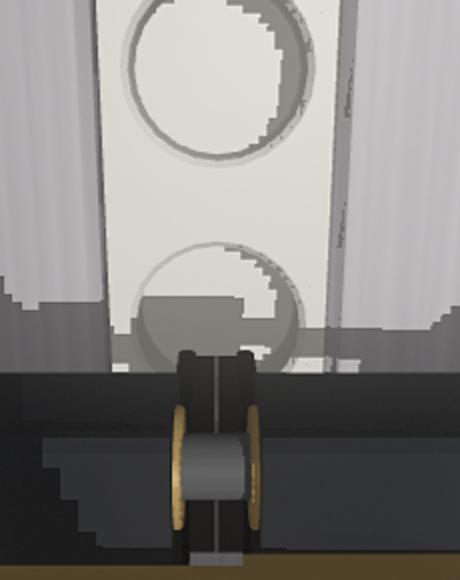

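Call:
play_rows:
  series:
    - {"tx": 0,"ty": 0,"tz": 0.03,"turn": 0}
    - {"tx": -0.028,"ty": -0.0019,"tz": 0,"turn": 0}
    - {"tx": -0.0279,"ty": -0.0019,"tz": 0,"turn": 0}
    - {"tx": 0,"ty": 0,"tz": 0,"turn": 0}

```text
time_s: 13.5
position: [0.5386, 0.2822, 0.218]
tcp_rot: [[-0.069, 0.998, -0.008], [0.998, 0.069, -0.002], [-0.001, -0.008, -1.0]]
force: [0.5, 0.6, 0.2]
opening: 0.008
```

```bash
python3 - <<'E'
from h import *
st()
p=vision.capture("wrist");cv2.imwrite("pics/w8.png",cv2.resize(p["pixels"][100:350,170:400],None,fx=2.4,fy=2.4,interpolation=cv2.INTER_CUBIC))
E
```

```text
t 13.5 p [0.5386 0.2822 0.218 ] yaw 93.97 tilt [-0.0076 -0.002 ] F [0.51 0.63 0.21] M [ 0.069  0.009 -0.011] op 0.0079 j [ 17.1  34.2  88.3   0.   58.  -76.9]
```

View pics/w8.png

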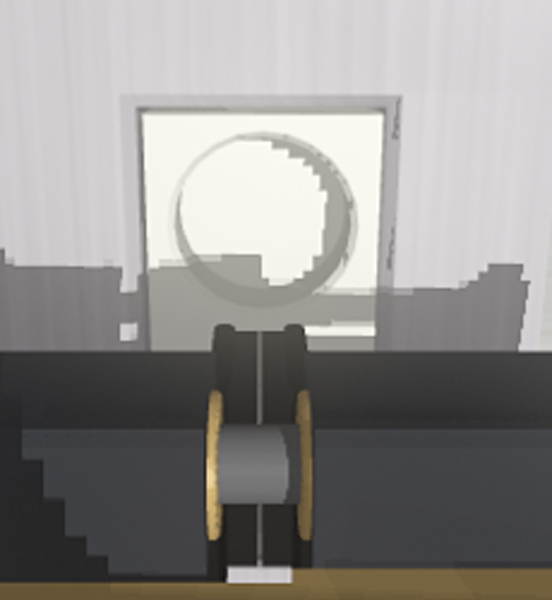

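Call:
play_rows:
  series:
    - {"tx": 0.001,"ty": 0,"tz": -0.01,"turn": 0}
    - {"tx": 0,"ty": 0,"tz": -0.01,"turn": 0}
    - {"tx": 0,"ty": 0,"tz": -0.005,"turn": 0}
    - {"tx": 0,"ty": 0,"tz": -0.003,"turn": 0}
    - {"tx": 0,"ty": 0,"tz": -0.002,"turn": 0}
    - {"tx": 0,"ty": 0,"tz": 0,"turn": 0}

```text
time_s: 14.15
position: [0.5438, 0.2824, 0.1961]
tcp_rot: [[-0.068, 0.998, -0.001], [0.998, 0.068, -0.001], [-0.001, -0.001, -1.0]]
force: [-2.2, -1.2, 8.1]
opening: 0.004
```

Call:
play_rows:
  series:
    - {"tx": 0,"ty": 0,"tz": -0.002,"turn": 0}
    - {"tx": 0,"ty": 0,"tz": 0,"turn": 0}

```text
time_s: 14.35
position: [0.5438, 0.2824, 0.1961]
tcp_rot: [[-0.068, 0.998, -0.0], [0.998, 0.068, -0.001], [-0.001, -0.0, -1.0]]
force: [-4.9, -2.5, 16.3]
opening: 0.001
```

Call:
play_rows:
  series:
    - {"tx": 0,"ty": 0,"tz": -0.001,"turn": 0}
    - {"tx": 0,"ty": 0,"tz": 0,"turn": 0}
    - {"tx": 0,"ty": 0,"tz": 0.03,"turn": 0}
    - {"tx": 0,"ty": 0,"tz": 0.05,"turn": 0}
    - {"tx": 0,"ty": 0,"tz": 0.045,"turn": 0}
    - {"tx": 0,"ty": 0,"tz": 0,"turn": 0}
    - {"tx": 0,"ty": 0,"tz": 0,"turn": 0}

```text
time_s: 15.05
position: [0.5443, 0.2827, 0.2933]
tcp_rot: [[-0.068, 0.998, 0.002], [0.998, 0.068, 0.001], [0.0, 0.002, -1.0]]
force: [-0.3, -0.0, -0.3]
opening: 0.004
```

```bash
python3 - <<'E'
from h import *
st()
p=vision.capture("wrist");cv2.imwrite("pics/w9.png",cv2.resize(p["pixels"][60:350,170:400],None,fx=2,fy=2,interpolation=cv2.INTER_CUBIC))
p=vision.capture("scene");cv2.imwrite("pics/s9z.png",cv2.resize(p["pixels"][240:400,360:560],None,fx=3.7,fy=3.7,interpolation=cv2.INTER_CUBIC))
E
```

```text
t 15.05 p [0.5443 0.2827 0.2933] yaw 93.91 tilt [0.0019 0.0005] F [-0.25 -0.01 -0.3 ] M [ 0.053 -0.     0.018] op 0.0035 j [ 17.   29.2  83.8  -0.   66.8 -76.9]
```

View pics/w9.png

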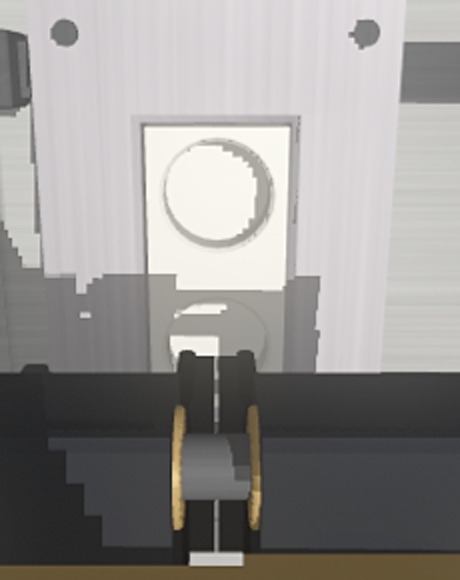

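View pics/s9z.png

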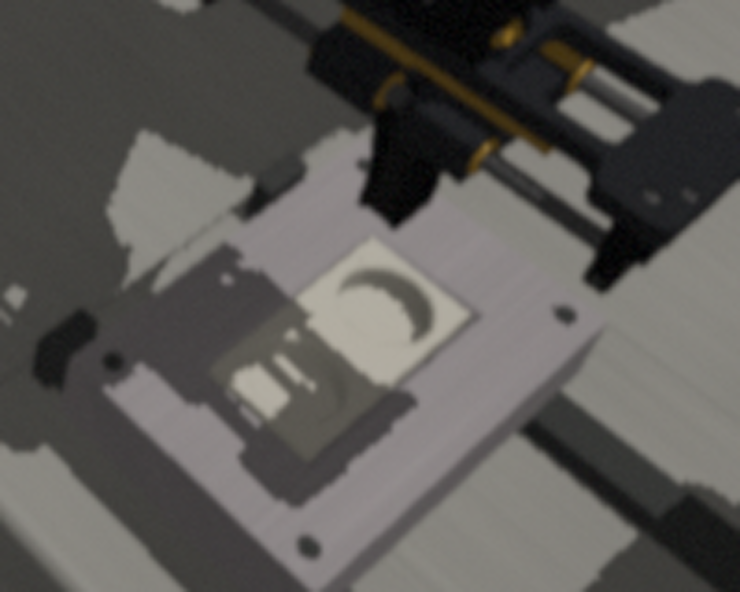

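The mould now sits flush: both ends are level with the nest and no side walls show. Next I'll move to the keys.

Call:
play_rows:
  series:
    - {"tx": -0.0159,"ty": -0.0535,"tz": 0,"turn": -0.1222}
    - {"tx": -0.0159,"ty": -0.0535,"tz": 0,"turn": -0.1222}
    - {"tx": -0.0159,"ty": -0.0535,"tz": 0,"turn": -0.1222}
    - {"tx": -0.0159,"ty": -0.0535,"tz": 0,"turn": -0.1222}
    - {"tx": -0.0159,"ty": -0.0535,"tz": 0,"turn": -0.1222}
    - {"tx": -0.0159,"ty": -0.0535,"tz": 0,"turn": -0.1222}
  gripper: 1

```text
time_s: 15.75
position: [0.466, 0.0245, 0.2911]
tcp_rot: [[0.648, 0.762, -0.003], [0.762, -0.648, 0.001], [-0.002, -0.003, -1.0]]
force: [-0.2, 0.6, 0.0]
opening: 0.469
```

Call:
play_rows:
  series:
    - {"tx": -0.0159,"ty": -0.0535,"tz": 0,"turn": -0.1222}
    - {"tx": -0.0159,"ty": -0.0535,"tz": 0,"turn": -0.1222}
    - {"tx": -0.0159,"ty": -0.0535,"tz": 0,"turn": -0.1222}
    - {"tx": -0.0159,"ty": -0.0535,"tz": 0,"turn": -0.1222}
    - {"tx": -0.0159,"ty": -0.0535,"tz": 0,"turn": -0.1222}
    - {"tx": -0.0159,"ty": -0.0535,"tz": 0,"turn": -0.1222}
    - {"tx": 0,"ty": 0,"tz": 0,"turn": 0}
    - {"tx": 0,"ty": 0,"tz": 0,"turn": 0}

```text
time_s: 16.55
position: [0.3903, -0.2313, 0.2913]
tcp_rot: [[0.995, 0.101, -0.002], [0.101, -0.995, 0.003], [-0.002, -0.003, -1.0]]
force: [0.6, 0.8, 0.5]
opening: 0.991
```

```bash
python3 - <<'E'
from h import *
st()
p=vision.capture("wrist");cv2.imwrite("pics/w10.png",p["pixels"])
print(proj(p,[.391,-.232,.062]))
E
```

```text
t 16.55 p [ 0.3903 -0.2313  0.2913] yaw 5.8 tilt [-0.0024  0.0029] F [0.58 0.8  0.52] M [-0.076  0.014 -0.039] op 0.9913 j [-44.8  17.2 105.7   0.   57.3 -50.6]
[278.54637155 183.07454024]
```

View pics/w10.png

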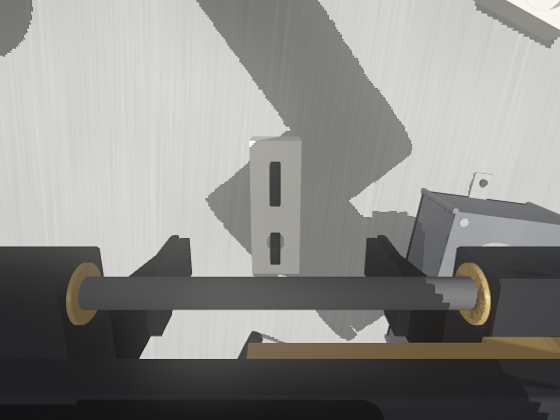

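```bash
python3 - <<'E'
from h import *
p=vision.capture("wrist");s=st()
cv2.imwrite("pics/w10z.png",cv2.resize(p["pixels"][130:280,225:325],None,fx=4,fy=4,interpolation=cv2.INTER_CUBIC))
E
```

```text
t 16.65 p [ 0.3907 -0.2297  0.2916] yaw 5.99 tilt [-0.0021  0.0026] F [-0.39  0.42  0.68] M [-0.094  0.057 -0.015] op 0.9974 j [-44.6  17.1 105.8   0.   57.3 -50.6]
```

View pics/w10z.png

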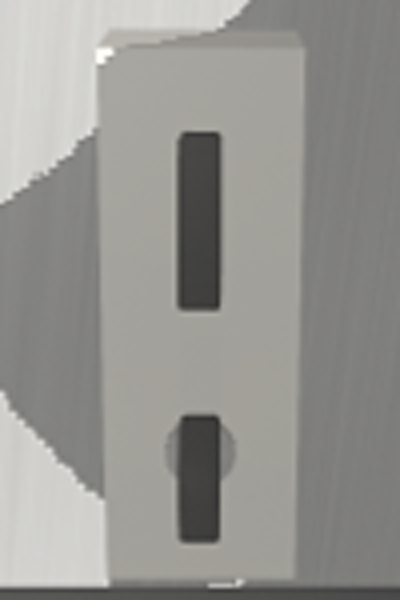

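```bash
python3 - <<'E'
from h import *
p=vision.capture("wrist");s=st()
k=4
f=lambda x,y,z:ray(p,(x+.5)/k-.5+225,(y+.5)/k-.5+130,z)[:2]
a=f(199.5,310,.078);b=f(199.5,131,.078);b2=f(199.5,131,.046)
print(a,b,b2,np.linalg.norm(a-b),np.linalg.norm(a-b2)); d=b-a;print(np.degrees(np.arctan2(d[1],d[0])),(a+b)/2,a+.018*d/np.linalg.norm(d))
print('w',np.linalg.norm(f(178,300,.078)-f(221,300,.078)))
c=[f(*q,.042) for q in [(97,47),(305,47),(297,580),(106,580)]];print(np.mean(c,0))
for i in range(4):
    d=c[(i+1)%4]-c[i];print(np.linalg.norm(d),np.degrees(np.arctan2(d[1],d[0])))
E
```

```text
t 16.7 p [ 0.391  -0.2294  0.2919] yaw 6.04 tilt [-0.0017  0.0021] F [-0.44  0.02  0.95] M [-0.07   0.067  0.005] op 1.0007 j [-44.6  17.1 105.8   0.   57.3 -50.6]
[ 0.3898259  -0.24923492] [ 0.38568632 -0.20871688] [ 0.38592288 -0.2143057 ] 0.040728950512122775 0.03514660079246415
95.83346753708656 [ 0.38775611 -0.2289759 ] [ 0.38799643 -0.23132813]
w 0.009671041308639963
[ 0.39149548 -0.26490415]
0.04975644093650941 5.986541390237629
0.14097107808065062 -83.87311785861904
0.05085329803322429 -173.9748299131505
0.14100694323262183 95.68116028019718
```

Call:
play_rows:
  series:
    - {"tx": -0.0038,"ty": -0.0015,"tz": -0.04,"turn": 0}
    - {"tx": 0,"ty": 0,"tz": -0.05,"turn": 0}
    - {"tx": 0,"ty": 0,"tz": -0.05,"turn": 0}
    - {"tx": 0,"ty": 0,"tz": -0.04,"turn": 0}
    - {"tx": 0,"ty": 0,"tz": -0.025,"turn": 0}
    - {"tx": 0,"ty": 0,"tz": -0.0118,"turn": 0}
    - {"tx": 0,"ty": 0,"tz": 0,"turn": 0}
    - {"tx": 0,"ty": 0,"tz": 0,"turn": 0}

```text
time_s: 17.5
position: [0.3887, -0.2318, 0.1198]
tcp_rot: [[0.995, 0.105, 0.001], [0.105, -0.995, -0.001], [0.001, 0.001, -1.0]]
force: [-0.0, -0.3, -0.7]
opening: 1.003
```

```bash
python3 - <<'E'
from h import *
p=vision.capture("wrist");s=st()
cv2.imwrite("pics/w11.png",p["pixels"])
E
```

```text
t 17.55 p [ 0.3888 -0.2321  0.1201] yaw 5.99 tilt [ 0.0014 -0.0014] F [-0.64 -0.06  0.23] M [-0.108  0.023 -0.017] op 0.9995 j [-45.   35.6 114.5   0.   29.8 -51. ]
```

View pics/w11.png

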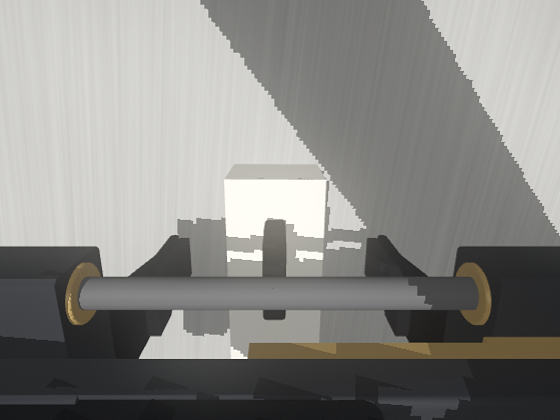

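Call:
play_rows:
  series:
    - {"tx": -0.0012,"ty": 0,"tz": 0,"turn": 0}
    - {"tx": 0,"ty": 0,"tz": 0,"turn": 0}
    - {"tx": 0,"ty": 0,"tz": 0,"turn": 0}
    - {"tx": 0,"ty": 0,"tz": 0,"turn": 0}
    - {"tx": 0,"ty": 0,"tz": 0,"turn": 0}
    - {"tx": 0,"ty": 0,"tz": 0,"turn": 0}
    - {"tx": 0,"ty": 0,"tz": 0,"turn": 0}
    - {"tx": 0,"ty": 0,"tz": 0,"turn": 0}
    - {"tx": 0,"ty": 0,"tz": 0,"turn": 0}
    - {"tx": 0,"ty": 0,"tz": 0,"turn": 0}
  gripper: 0

```text
time_s: 18.55
position: [0.3872, -0.2322, 0.1192]
tcp_rot: [[0.995, 0.103, -0.0], [0.103, -0.995, 0.0], [-0.0, -0.0, -1.0]]
force: [-0.3, 0.2, -0.4]
opening: 0.169
```

Call:
play_rows:
  series:
    - {"tx": 0,"ty": 0,"tz": 0,"turn": 0}
    - {"tx": 0,"ty": 0,"tz": 0,"turn": 0}
    - {"tx": 0,"ty": 0,"tz": 0,"turn": 0}
    - {"tx": 0,"ty": 0,"tz": 0,"turn": 0}

```text
time_s: 18.95
position: [0.3872, -0.2321, 0.1192]
tcp_rot: [[0.995, 0.103, -0.0], [0.103, -0.995, 0.0], [-0.0, -0.0, -1.0]]
force: [-1.1, -0.0, -0.5]
opening: 0.108
```

```bash
python3 - <<'E'
from h import *
p=vision.capture("wrist");s=st()
cv2.imwrite("pics/w12.png",p["pixels"])
E
```

```text
t 19.0 p [ 0.3872 -0.2322  0.1192] yaw 5.93 tilt [-0.0001  0.    ] F [ 0.71  0.55 -1.27] M [-0.136  0.024 -0.035] op 0.1121 j [-45.2  35.7 114.7  -0.   29.7 -51.1]
```

View pics/w12.png

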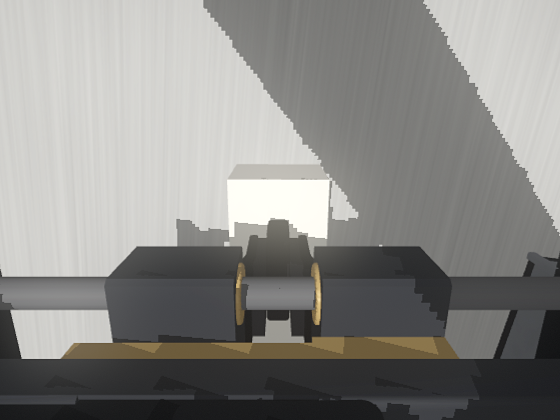

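Call:
play_rows:
  series:
    - {"tx": 0,"ty": 0,"tz": 0.02,"turn": 0}
    - {"tx": 0,"ty": 0,"tz": 0.045,"turn": 0}
    - {"tx": 0,"ty": 0,"tz": 0.06,"turn": 0}
    - {"tx": 0.04,"ty": -0.011,"tz": 0.035,"turn": -0.02}
    - {"tx": 0.055,"ty": -0.015,"tz": 0.025,"turn": -0.03}
    - {"tx": 0.055,"ty": -0.015,"tz": 0.02,"turn": -0.03}
    - {"tx": 0.055,"ty": -0.015,"tz": 0.015,"turn": -0.03}
    - {"tx": 0.04,"ty": -0.011,"tz": 0.005,"turn": -0.02}
    - {"tx": 0.02,"ty": -0.0052,"tz": 0,"turn": -0.012}
    - {"tx": 0,"ty": 0,"tz": 0,"turn": 0}

```text
time_s: 20.0
position: [0.6008, -0.2902, 0.2986]
tcp_rot: [[0.999, -0.044, 0.001], [-0.044, -0.999, -0.001], [0.001, 0.001, -1.0]]
force: [-0.7, 0.7, -1.1]
opening: 0.111
```

Call:
play_rows:
  series:
    - {"tx": 0,"ty": 0,"tz": 0,"turn": 0}
    - {"tx": 0,"ty": 0,"tz": 0,"turn": 0}

```text
time_s: 20.2
position: [0.5977, -0.2893, 0.2986]
tcp_rot: [[0.999, -0.045, -0.002], [-0.045, -0.999, 0.001], [-0.002, -0.001, -1.0]]
force: [0.5, -0.5, -0.6]
opening: 0.116
```

```bash
python3 - <<'E'
from h import *
p=vision.capture("wrist");s=st()
cv2.imwrite("pics/w13.png",p["pixels"])
cv2.imwrite("pics/w13z.png",cv2.resize(p["pixels"][120:260,200:360],None,fx=4.2,fy=4.2,interpolation=cv2.INTER_CUBIC))
E
```

```text
t 20.25 p [ 0.5978 -0.2894  0.2989] yaw -2.61 tilt [-0.0018  0.0011] F [-0.1   0.24 -0.72] M [-0.092  0.043  0.026] op 0.1128 j [-35.5  33.   75.5  -0.   71.6 -32.8]
```

View pics/w13.png

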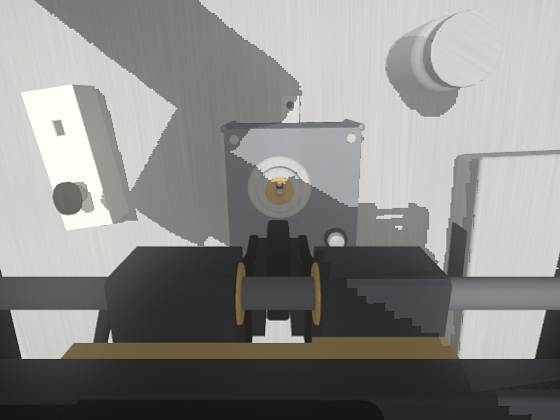

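View pics/w13z.png

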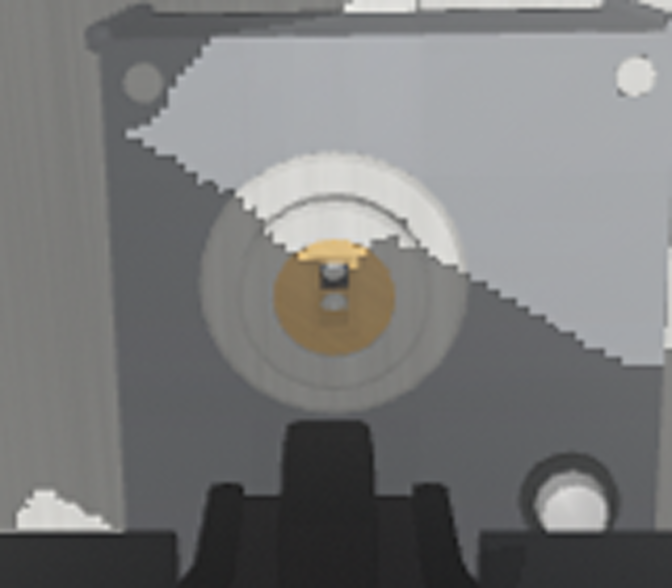

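```bash
python3 - <<'E'
from h import *
p=vision.capture("wrist");s=st()
k=4.2
f=lambda x,y,z:ray(p,(x+.5)/k-.5+200,(y+.5)/k-.5+120,z)[:2]
print('plug',f(335,298,.088),'diam',np.linalg.norm(f(274,298,.088)-f(396,298,.088)),'ring2',f(335.5,292,.09),np.linalg.norm(f(242,295,.09)-f(430,295,.09)))
print('slot ends',f(334,262,.088),f(334,325,.088))
a,b=f(143,83,.078),f(636,77,.078);print('screws',np.degrees(np.arctan2(*(b-a)[::-1])))
a,b=f(105,45,.078),f(125,530,.078);print('Ledge',np.degrees(np.arctan2(*(a-b)[::-1])))
zt=s["position"][2]-.0412
m=f(329,422,zt);print('key +y top edge',m,'w',np.linalg.norm(f(288,425,zt)-f(370,425,zt)))
R=s["tcp_rot"];yk=-R[:2,1];print('key centre',m-.018*yk,'tcp',s["position"])
E
python3 - <<'E'
from h import *
p=vision.capture("scene");cv2.imwrite("pics/s13z.png",cv2.resize(p["pixels"][60:260,150:350],None,fx=3,fy=3,interpolation=cv2.INTER_CUBIC));print(proj(p,[.6,-.29,.088]))
E
```

```text
t 20.3 p [ 0.598  -0.2896  0.2991] yaw -2.62 tilt [-0.0012  0.0008] F [-0.55  0.21 -0.68] M [-0.094  0.054 -0.014] op 0.1158 j [-35.5  33.   75.5  -0.   71.6 -32.8]
plug [ 0.59913089 -0.29309149] diam 0.025608674309250783 ring2 [ 0.59930995 -0.29128911] 0.03918016295542885
slot ends [ 0.59926749 -0.28533891] [ 0.59865836 -0.29895907]
screws -1.9204917632761749
Ledge 87.42589180605755
key +y top edge [ 0.59951856 -0.2611942 ] w 0.0077674335089117155
key centre [ 0.59869722 -0.27917544] tcp [ 0.5979837  -0.28958415  0.29908438]
[249.65454125 180.0941244 ]
```

View pics/s13z.png

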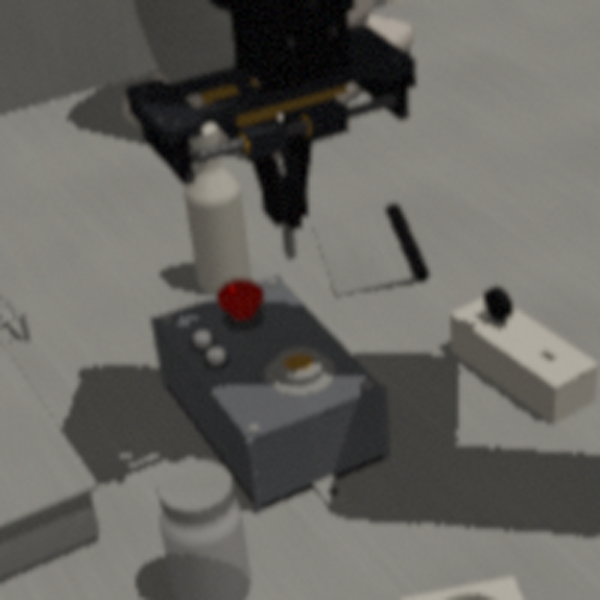

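```bash
python3 - <<'E'
from h import *
p=vision.capture("wrist");s=st()
k=4.2
f=lambda x,y,z:ray(p,(x+.5)/k-.5+200,(y+.5)/k-.5+120,z)[:2]
R=s["tcp_rot"];yk=-R[:2,1]
zb=s["position"][2]-.0412-.032
m=f(329,422,zb);print('key +y bottom edge',m,'w',np.linalg.norm(f(288,425,zb)-f(370,425,zb)),'c',m-.018*yk,s["position"])
cv2.imwrite("pics/w14z.png",np.clip(cv2.resize(p["pixels"][200:330,220:340],None,fx=4.6,fy=4.6,interpolation=cv2.INTER_CUBIC).astype(float)*3,0,255))
for z in (.078,.062,.0): pass
print(proj(p,np.r_[s["position"][:2]+.018*yk,zb]),proj(p,np.r_[s["position"][:2]+.018*yk,zb+.032]))
E
```

```text
t 20.4 p [ 0.5984 -0.2898  0.2994] yaw -2.62 tilt [-0.0004  0.0002] F [-0.28 -0.12 -0.36] M [-0.077  0.037  0.085] op 0.1099 j [-35.5  33.   75.5  -0.   71.6 -32.8]
key +y bottom edge [ 0.59944993 -0.27271906] w 0.009632415294187707 c [ 0.59862781 -0.29070028] [ 0.59836556 -0.28982057  0.29937638]
[277.33866299 218.43107322] [277.20139799 244.18993269][ WARN:0@1.055] global loadsave.cpp:1063 imwrite_ Unsupported depth image for selected encoder is fallbacked to CV_8U.
```

View pics/w14z.png

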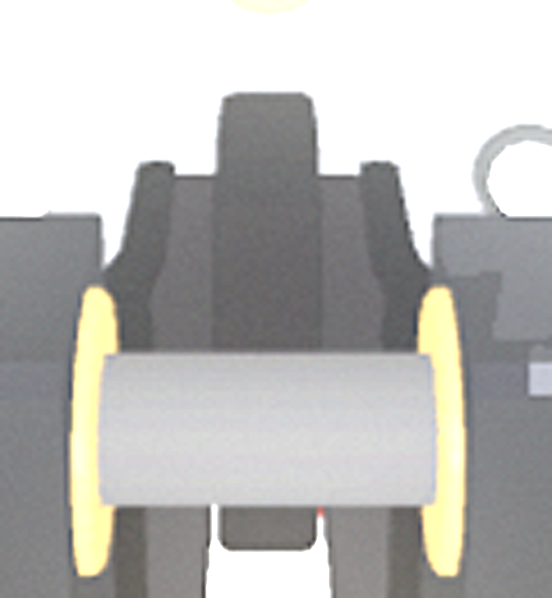

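Call:
play_rows:
  series:
    - {"tx": 0.0005,"ty": -0.0014,"tz": -0.02,"turn": 0}
    - {"tx": 0,"ty": 0,"tz": -0.035,"turn": 0}
    - {"tx": 0,"ty": 0,"tz": -0.03,"turn": 0}
    - {"tx": 0,"ty": 0,"tz": -0.015,"turn": 0}
    - {"tx": 0,"ty": 0,"tz": -0.0085,"turn": 0}
    - {"tx": 0,"ty": 0,"tz": 0,"turn": 0}
    - {"tx": 0,"ty": 0,"tz": 0,"turn": 0}
    - {"tx": 0,"ty": 0,"tz": 0,"turn": 0}

```text
time_s: 21.2
position: [0.6002, -0.2915, 0.2138]
tcp_rot: [[0.999, -0.045, 0.002], [-0.045, -0.999, -0.002], [0.002, 0.001, -1.0]]
force: [0.2, -0.0, -0.8]
opening: 0.112
```

```bash
python3 - <<'E'
from h import *
p=vision.capture("wrist");s=st()
cv2.imwrite("pics/w15z.png",np.clip(cv2.resize(p["pixels"][110:260,200:360],None,fx=4,fy=4,interpolation=cv2.INTER_CUBIC).astype(float)*1.5,0,255).astype(np.uint8))
q=vision.capture("scene");cv2.imwrite("pics/s15z.png",cv2.resize(q["pixels"][110:220,190:310],None,fx=5,fy=5,interpolation=cv2.INTER_CUBIC))
E
```

```text
t 21.25 p [ 0.6001 -0.2914  0.2137] yaw -2.59 tilt [ 0.002  -0.0015] F [-1.01  0.02 -1.18] M [-0.107  0.057  0.009] op 0.1111 j [-35.5  38.4  79.7  -0.   61.7 -32.9]
```

View pics/w15z.png

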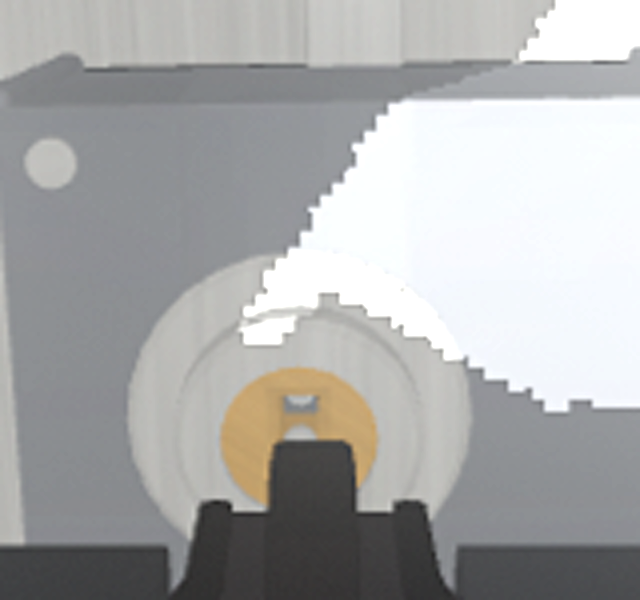

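View pics/s15z.png

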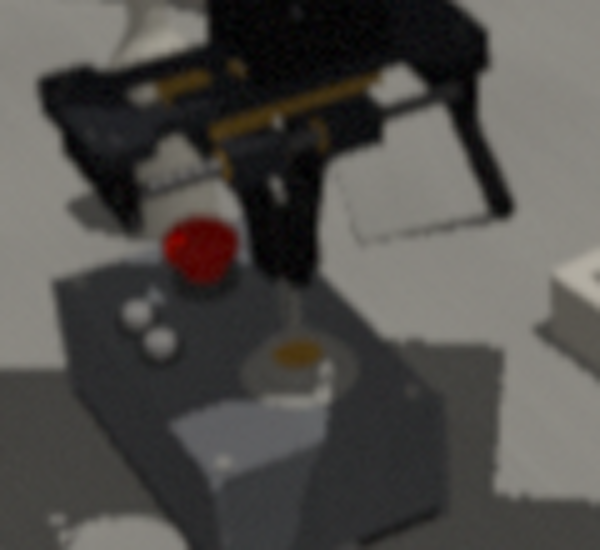

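```bash
python3 - <<'E'
from h import *
p=vision.capture("wrist");s=st()
k=4
f=lambda x,y,z:ray(p,(x+.5)/k-.5+200,(y+.5)/k-.5+110,z)[:2]
R=s["tcp_rot"];yk=-R[:2,1]
zb=s["position"][2]-.0412-.032
m=f(313,443,zb);print('key', m-.018*yk,np.linalg.norm(f(272,450,zb)-f(355,450,zb)),'tcp',s["position"],yk)
print('plug x,widest row~437',f(299,437,.088),np.linalg.norm(f(220,437,.088)-f(378,437,.088)))
e=f(299,368,.088);print('plug top edge -> centre',e-.01285*yk)
e=f(299.5,393,.088);print('slot +y outer end -> centre',e-.0068*yk,e-.0088*yk)
print('ring', f(299,425,.09), np.linalg.norm(f(177,425,.09)-f(424,425,.09)), f(299.5,308,.09)-.0205*yk)
print('flange',f(299.5,420,.08),np.linalg.norm(f(128,420,.08)-f(471,420,.08)))
print('edges L',[f(8,110,.078),f(22,540,.078)])
for c in([0,0],):
    print(proj(p,[.5991,-.2918,.088]))
E
```

```text
t 21.35 p [ 0.5999 -0.2913  0.2134] yaw -2.59 tilt [ 0.0014 -0.001 ] F [-0.2   0.6  -0.11] M [-0.064  0.046  0.015] op 0.1105 j [-35.5  38.5  79.7  -0.   61.7 -32.9]
key [ 0.60060848 -0.29267454] 0.010265071980504605 tcp [ 0.59989718 -0.29125116  0.21336943] [0.04524299 0.9989756 ]
plug x,widest row~437 [ 0.59848526 -0.2919621 ] 0.025614742590249366
plug top edge -> centre [ 0.5984641  -0.29315026]
slot +y outer end -> centre [ 0.59861691 -0.29129286] [ 0.59852642 -0.29329081]
ring [ 0.59863077 -0.28923627] 0.03957864415244605 [ 0.59870906 -0.29043059]
flange [ 0.59852212 -0.29173941] 0.05744570769937492
edges L [array([ 0.5547183 , -0.23846219]), array([ 0.54942845, -0.3120627 ])]
[275.31008658 218.59745834]
```

Call:
play_rows:
  series:
    - {"tx": -0.0015,"ty": 0,"tz": 0,"turn": 0}
    - {"tx": 0,"ty": 0,"tz": 0,"turn": 0}
    - {"tx": 0,"ty": 0,"tz": 0,"turn": 0}
    - {"tx": 0,"ty": 0,"tz": 0,"turn": 0}
    - {"tx": 0,"ty": 0,"tz": 0,"turn": 0}
    - {"tx": 0,"ty": 0,"tz": 0,"turn": 0}
    - {"tx": 0,"ty": 0,"tz": 0,"turn": 0}
    - {"tx": 0,"ty": 0,"tz": 0,"turn": 0}

```text
time_s: 22.15
position: [0.5984, -0.291, 0.2124]
tcp_rot: [[0.999, -0.045, -0.0], [-0.045, -0.999, 0.0], [-0.0, -0.0, -1.0]]
force: [-0.4, 0.9, -0.2]
opening: 0.113
```

```bash
python3 - <<'E'
from h import *
p=vision.capture("wrist");s=st()
cv2.imwrite("pics/w16z.png",np.clip(cv2.resize(p["pixels"][190:250,230:320],None,fx=8,fy=8,interpolation=cv2.INTER_CUBIC).astype(float)*1.8,0,255).astype(np.uint8))
st()
E
```

```text
t 22.2 p [ 0.5984 -0.291   0.2124] yaw -2.59 tilt [0. 0.] F [ 0.22 -0.39 -0.17] M [-0.099  0.072  0.012] op 0.1097 j [-35.5  38.5  79.9   0.   61.6 -32.9]
t 22.2 p [ 0.5984 -0.291   0.2124] yaw -2.59 tilt [0. 0.] F [ 0.22 -0.39 -0.17] M [-0.099  0.072  0.012] op 0.1097 j [-35.5  38.5  79.9   0.   61.6 -32.9]
```

View pics/w16z.png

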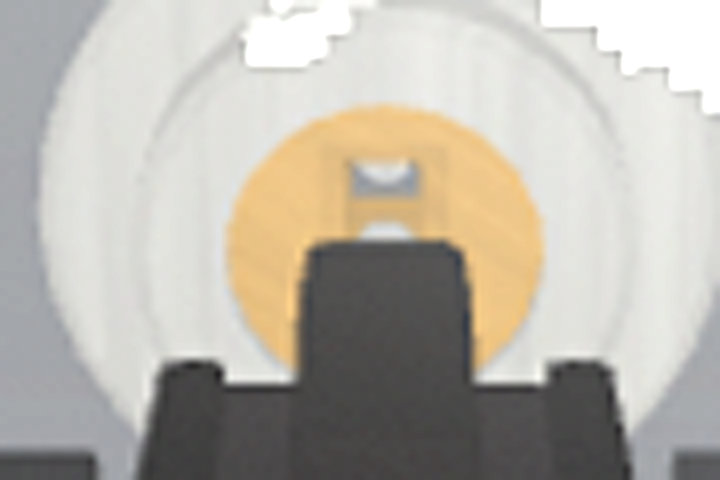

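```bash
python3 - <<'E'
from h import *
p=vision.capture("wrist");s=st()
k=8
f=lambda x,y,z:ray(p,(x+.5)/k-.5+230,(y+.5)/k-.5+190,z)[:2]
R=s["tcp_rot"];yk=-R[:2,1]
zb=s["position"][2]-.0572-.016
m=f(385,240,zb);print('key', m-.018*yk,np.linalg.norm(f(300,300,zb)-f(472,300,zb)),'tcp',s["position"])
e=f(384,104,.088);print('plug top edge -> centre',e-.0128*yk)
e=f(384,146,.088);print('slot outer',e-.0088*yk)
e=f(384,158,.086);print('slot inner',e-.0068*yk)
print('plug wid',f(384,245,.088),np.linalg.norm(f(227,245,.088)-f(543,245,.088)))
print('leadin w',np.linalg.norm(f(325,170,.088)-f(445,170,.088)))
E
```

```text
t 22.25 p [ 0.5984 -0.2911  0.2124] yaw -2.59 tilt [-0.0001  0.    ] F [-0.99 -0.22  0.34] M [-0.104  0.061 -0.045] op 0.1097 j [-35.5  38.5  79.9  -0.   61.6 -32.9]
key [ 0.59876154 -0.29180707] 0.010667095820865382 tcp [ 0.598357   -0.29105497  0.2123994 ]
plug top edge -> centre [ 0.59862242 -0.29303567]
slot outer [ 0.59864377 -0.29253612]
slot inner [ 0.59865871 -0.29217627]
plug wid [ 0.59866022 -0.29210558] 0.025504616429720114
leadin w 0.009611457849239552
```

Call:
play_rows:
  series:
    - {"tx": 0,"ty": -0.0006,"tz": -0.005,"turn": 0}
    - {"tx": 0,"ty": 0,"tz": -0.006,"turn": 0}
    - {"tx": 0,"ty": 0,"tz": -0.006,"turn": 0}
    - {"tx": 0,"ty": 0,"tz": -0.004,"turn": 0}
    - {"tx": 0,"ty": 0,"tz": -0.002,"turn": 0}
    - {"tx": 0,"ty": 0,"tz": 0,"turn": 0}

```text
time_s: 22.85
position: [0.5982, -0.2914, 0.1935]
tcp_rot: [[0.999, -0.045, -0.001], [-0.045, -0.999, 0.0], [-0.001, -0.0, -1.0]]
force: [-0.2, 0.4, 0.4]
opening: 0.115
```

Call:
play_rows:
  series:
    - {"tx": 0,"ty": 0,"tz": -0.002,"turn": 0}
    - {"tx": 0,"ty": 0,"tz": -0.002,"turn": 0}
    - {"tx": 0,"ty": 0,"tz": 0,"turn": 0}

```text
time_s: 23.15
position: [0.5983, -0.2915, 0.1907]
tcp_rot: [[0.999, -0.045, -0.0], [-0.045, -0.999, 0.0], [-0.0, -0.0, -1.0]]
force: [-0.2, 0.3, -0.1]
opening: 0.112
```

Call:
play_rows:
  series:
    - {"tx": 0,"ty": 0,"tz": -0.002,"turn": 0}
    - {"tx": 0,"ty": 0,"tz": -0.002,"turn": 0}
    - {"tx": 0,"ty": 0,"tz": 0,"turn": 0}

```text
time_s: 23.45
position: [0.5982, -0.2914, 0.1873]
tcp_rot: [[0.999, -0.045, -0.0], [-0.045, -0.999, 0.0], [-0.0, -0.0, -1.0]]
force: [0.6, -0.5, -0.4]
opening: 0.111
```

Call:
play_rows:
  series:
    - {"tx": 0,"ty": 0,"tz": -0.002,"turn": 0.025}
    - {"tx": 0,"ty": 0,"tz": -0.002,"turn": -0.05}
    - {"tx": 0,"ty": 0,"tz": 0,"turn": 0.05}
    - {"tx": 0,"ty": 0,"tz": 0,"turn": -0.025}

```text
time_s: 23.85
position: [0.5985, -0.2919, 0.1845]
tcp_rot: [[0.999, -0.046, 0.001], [-0.046, -0.999, -0.001], [0.001, 0.001, -1.0]]
force: [-0.1, -0.5, -1.0]
opening: 0.114
```

Call:
play_rows:
  series:
    - {"tx": 0,"ty": 0,"tz": -0.002,"turn": 0.025}
    - {"tx": 0,"ty": 0,"tz": -0.001,"turn": -0.05}
    - {"tx": 0,"ty": 0,"tz": 0,"turn": 0.05}
    - {"tx": 0,"ty": 0,"tz": 0,"turn": -0.025}

```text
time_s: 24.25
position: [0.5988, -0.2926, 0.1828]
tcp_rot: [[0.999, -0.046, 0.002], [-0.046, -0.999, -0.003], [0.002, 0.002, -1.0]]
force: [0.3, -3.4, 2.6]
opening: 0.113
```

Call:
play_rows:
  series:
    - {"tx": 0,"ty": 0,"tz": -0.002,"turn": 0.03}
    - {"tx": 0,"ty": 0,"tz": -0.001,"turn": -0.06}
    - {"tx": 0,"ty": 0,"tz": 0,"turn": 0.06}
    - {"tx": 0,"ty": 0,"tz": 0,"turn": -0.03}

```text
time_s: 24.65
position: [0.5989, -0.2927, 0.1812]
tcp_rot: [[0.999, -0.047, 0.002], [-0.047, -0.999, -0.003], [0.002, 0.003, -1.0]]
force: [0.0, -2.5, 4.3]
opening: 0.108
```

Call:
play_rows:
  series:
    - {"tx": 0,"ty": 0,"tz": -0.001,"turn": 0.03}
    - {"tx": 0,"ty": 0,"tz": -0.001,"turn": -0.06}
    - {"tx": 0,"ty": 0,"tz": 0,"turn": 0.06}
    - {"tx": 0,"ty": 0,"tz": 0,"turn": -0.03}

```text
time_s: 25.05
position: [0.5986, -0.2926, 0.1791]
tcp_rot: [[0.999, -0.046, 0.001], [-0.046, -0.999, -0.003], [0.001, 0.003, -1.0]]
force: [-1.0, -2.7, 4.8]
opening: 0.112
```

```bash
python3 - <<'E'
from h import *
st()
E
```

```text
t 25.05 p [ 0.5986 -0.2926  0.1791] yaw -2.65 tilt [ 0.0009 -0.0027] F [-0.99 -2.68  4.83] M [-0.69   0.408  0.057] op 0.1116 j [-35.6  40.8  81.1  -0.1  57.9 -32.9]
```

Call:
play_rows:
  series:
    - {"tx": 0,"ty": 0,"tz": -0.001,"turn": 0.03}
    - {"tx": 0,"ty": 0,"tz": -0.001,"turn": -0.06}
    - {"tx": 0,"ty": 0,"tz": -0.001,"turn": 0.06}
    - {"tx": 0,"ty": 0,"tz": 0,"turn": -0.03}

```text
time_s: 25.45
position: [0.5986, -0.2926, 0.1766]
tcp_rot: [[0.999, -0.046, 0.001], [-0.046, -0.999, -0.003], [0.001, 0.003, -1.0]]
force: [-1.0, -2.0, 3.5]
opening: 0.115
```

Call:
play_rows:
  series:
    - {"tx": 0,"ty": 0,"tz": -0.001,"turn": 0.03}
    - {"tx": 0,"ty": 0,"tz": -0.001,"turn": -0.06}
    - {"tx": 0,"ty": 0,"tz": -0.001,"turn": 0.06}
    - {"tx": 0,"ty": 0,"tz": 0,"turn": -0.03}

```text
time_s: 25.85
position: [0.5986, -0.2926, 0.1759]
tcp_rot: [[0.999, -0.046, 0.001], [-0.046, -0.999, -0.003], [0.001, 0.003, -1.0]]
force: [-2.8, -0.7, 12.4]
opening: 0.113
```

Call:
play_rows:
  series:
    - {"tx": 0,"ty": 0,"tz": -0.001,"turn": 0.03}
    - {"tx": 0,"ty": 0,"tz": -0.001,"turn": -0.06}
    - {"tx": 0,"ty": 0,"tz": -0.001,"turn": 0.06}
    - {"tx": 0,"ty": 0,"tz": 0,"turn": -0.03}

```text
time_s: 26.25
position: [0.599, -0.2924, 0.1749]
tcp_rot: [[0.999, -0.046, 0.002], [-0.046, -0.999, -0.003], [0.003, 0.003, -1.0]]
force: [-3.0, -0.1, 17.6]
opening: 0.114
```

Call:
play_rows:
  series:
    - {"tx": 0,"ty": 0.002,"tz": 0,"turn": 0.03}
    - {"tx": 0,"ty": -0.004,"tz": 0,"turn": -0.06}
    - {"tx": 0,"ty": 0.004,"tz": 0,"turn": 0.06}
    - {"tx": 0,"ty": -0.002,"tz": 0,"turn": -0.03}

```text
time_s: 26.65
position: [0.5988, -0.2918, 0.1723]
tcp_rot: [[0.999, -0.048, 0.002], [-0.048, -0.999, -0.001], [0.002, 0.001, -1.0]]
force: [-0.1, 0.9, 6.0]
opening: 0.113
```

```bash
python3 - <<'E'
from h import *
st()
p=vision.capture("wrist")
cv2.imwrite("pics/w17z.png",np.clip(cv2.resize(p["pixels"][180:340,210:350],None,fx=4,fy=4,interpolation=cv2.INTER_CUBIC).astype(float)*2,0,255).astype(np.uint8))
E
```

```text
t 26.65 p [ 0.5988 -0.2918  0.1723] yaw -2.73 tilt [ 0.0016 -0.0012] F [-0.08  0.88  5.97] M [ 0.08   0.214 -0.006] op 0.1131 j [-35.6  41.3  81.4  -0.   57.2 -32.8]
```

View pics/w17z.png

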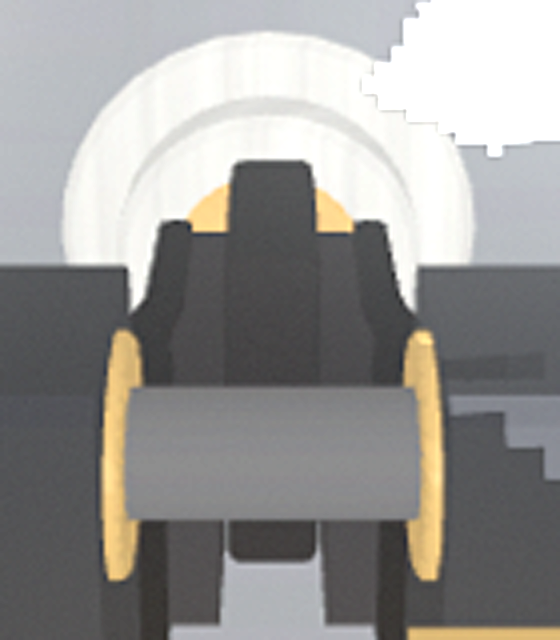

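Call:
play_rows:
  series:
    - {"tx": 0,"ty": 0.002,"tz": -0.001,"turn": 0.03}
    - {"tx": 0,"ty": -0.004,"tz": -0.001,"turn": -0.06}
    - {"tx": 0,"ty": 0.004,"tz": -0.001,"turn": 0.06}
    - {"tx": 0,"ty": -0.002,"tz": 0,"turn": -0.03}

```text
time_s: 27.1
position: [0.5989, -0.2917, 0.1691]
tcp_rot: [[0.999, -0.047, 0.001], [-0.047, -0.999, -0.001], [0.001, 0.001, -1.0]]
force: [0.0, -0.8, 5.6]
opening: 0.115
```

Call:
play_rows:
  series:
    - {"tx": 0,"ty": 0.002,"tz": -0.001,"turn": 0.03}
    - {"tx": 0,"ty": -0.004,"tz": -0.001,"turn": -0.06}
    - {"tx": 0,"ty": 0.004,"tz": -0.001,"turn": 0.06}
    - {"tx": 0,"ty": -0.002,"tz": 0,"turn": -0.03}

```text
time_s: 27.5
position: [0.5988, -0.2917, 0.1667]
tcp_rot: [[0.999, -0.047, 0.001], [-0.047, -0.999, -0.001], [0.001, 0.001, -1.0]]
force: [0.6, -0.1, 5.4]
opening: 0.112
```

Call:
play_rows:
  series:
    - {"tx": 0,"ty": 0,"tz": -0.001,"turn": 0}
    - {"tx": 0,"ty": 0,"tz": -0.001,"turn": 0}
    - {"tx": 0,"ty": 0,"tz": 0,"turn": 0}

```text
time_s: 27.8
position: [0.5988, -0.2917, 0.1651]
tcp_rot: [[0.999, -0.048, 0.001], [-0.048, -0.999, -0.0], [0.001, 0.0, -1.0]]
force: [-0.5, -1.8, 5.7]
opening: 0.115
```

Call:
play_rows:
  series:
    - {"tx": 0,"ty": 0,"tz": -0.001,"turn": 0}
    - {"tx": 0,"ty": 0,"tz": 0,"turn": 0}

```text
time_s: 28.0
position: [0.5989, -0.2917, 0.1651]
tcp_rot: [[0.999, -0.048, 0.001], [-0.048, -0.999, -0.0], [0.001, 0.0, -1.0]]
force: [-1.6, -0.2, 8.8]
opening: 0.11
```

Call:
play_rows:
  series:
    - {"tx": 0,"ty": 0,"tz": -0.0008,"turn": -0.03}
    - {"tx": 0,"ty": 0,"tz": 0,"turn": -0.05}
    - {"tx": 0,"ty": 0,"tz": 0,"turn": -0.05}
    - {"tx": 0,"ty": 0,"tz": 0,"turn": -0.05}
    - {"tx": 0,"ty": 0,"tz": 0,"turn": -0.05}
    - {"tx": 0,"ty": 0,"tz": 0,"turn": -0.05}

```text
time_s: 28.6
position: [0.5989, -0.2918, 0.165]
tcp_rot: [[0.942, -0.336, 0.002], [-0.336, -0.942, -0.001], [0.002, 0.0, -1.0]]
force: [-1.9, -0.2, 10.8]
opening: 0.11
```

```bash
python3 - <<'E'
from h import *
st()
E
```

```text
t 28.6 p [ 0.5989 -0.2918  0.165 ] yaw -19.65 tilt [ 0.0017 -0.0009] F [-1.94 -0.23 10.82] M [-0.137  0.444  0.042] op 0.1095 j [-35.6  41.9  81.6   0.   56.4 -15.9]
```

Call:
play_rows:
  series:
    - {"tx": 0,"ty": 0,"tz": 0,"turn": -0.07}
    - {"tx": 0,"ty": 0,"tz": 0,"turn": -0.07}
    - {"tx": 0,"ty": 0,"tz": 0,"turn": -0.07}
    - {"tx": 0,"ty": 0,"tz": 0,"turn": -0.07}
    - {"tx": 0,"ty": 0,"tz": 0,"turn": -0.07}
    - {"tx": 0,"ty": 0,"tz": 0,"turn": -0.07}
    - {"tx": 0,"ty": 0,"tz": 0,"turn": -0.07}
    - {"tx": 0,"ty": 0,"tz": 0,"turn": -0.07}

```text
time_s: 29.4
position: [0.5988, -0.292, 0.1649]
tcp_rot: [[0.598, -0.802, 0.001], [-0.802, -0.598, -0.001], [0.002, -0.0, -1.0]]
force: [-1.8, -1.0, 11.4]
opening: 0.113
```

```bash
python3 - <<'E'
from h import *
st()
E
```

```text
t 29.4 p [ 0.5988 -0.292   0.1649] yaw -53.29 tilt [ 0.0015 -0.0012] F [-1.76 -0.98 11.36] M [-0.202  0.512  0.127] op 0.1126 j [-35.6  41.9  81.6  -0.   56.4  17.7]
```

Call:
play_rows:
  series:
    - {"tx": 0,"ty": 0,"tz": 0,"turn": -0.07}
    - {"tx": 0,"ty": 0,"tz": 0,"turn": -0.07}
    - {"tx": 0,"ty": 0,"tz": 0,"turn": -0.07}
    - {"tx": 0,"ty": 0,"tz": 0,"turn": -0.07}
    - {"tx": 0,"ty": 0,"tz": 0,"turn": -0.07}
    - {"tx": 0,"ty": 0,"tz": 0,"turn": -0.07}
    - {"tx": 0,"ty": 0,"tz": 0,"turn": -0.07}

```text
time_s: 30.1
position: [0.5987, -0.2918, 0.1649]
tcp_rot: [[0.127, -0.992, 0.001], [-0.992, -0.127, -0.001], [0.001, -0.001, -1.0]]
force: [-1.9, -0.4, 11.5]
opening: 0.112
```

```bash
python3 - <<'E'
from h import *
st()
p=vision.capture("wrist")
cv2.imwrite("pics/w18.png",p["pixels"])
E
```

```text
t 30.1 p [ 0.5987 -0.2918  0.1649] yaw -82.68 tilt [ 0.0011 -0.0009] F [-1.89 -0.45 11.49] M [-0.133  0.581  0.084] op 0.1121 j [-35.6  41.9  81.6  -0.   56.4  47.1]
```

View pics/w18.png

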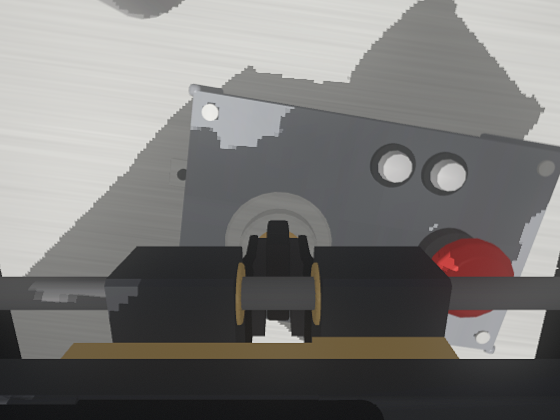

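Call:
play_rows:
  series:
    - {"tx": 0,"ty": 0,"tz": 0,"turn": -0.05}
    - {"tx": 0,"ty": 0,"tz": 0,"turn": -0.05}
    - {"tx": 0,"ty": 0,"tz": 0,"turn": -0.05}
    - {"tx": 0,"ty": 0,"tz": 0,"turn": -0.05}
    - {"tx": 0,"ty": 0,"tz": 0,"turn": 0}

```text
time_s: 30.65
position: [0.5987, -0.2919, 0.1649]
tcp_rot: [[-0.08, -0.997, 0.001], [-0.997, 0.08, -0.001], [0.001, -0.001, -1.0]]
force: [-2.0, -1.0, 11.9]
opening: 0.112
```

```bash
python3 - <<'E'
from h import *
st()
E
```

```text
t 30.65 p [ 0.5987 -0.2919  0.1649] yaw -94.56 tilt [ 0.0012 -0.001 ] F [-2.03 -1.05 11.87] M [-0.18   0.65   0.078] op 0.1119 j [-35.6  41.9  81.6  -0.   56.4  59. ]
```

Call:
play_rows:
  series:
    - {"tx": 0,"ty": 0,"tz": 0,"turn": -0.03}
    - {"tx": 0,"ty": 0,"tz": 0,"turn": -0.03}
    - {"tx": 0,"ty": 0,"tz": 0,"turn": 0}

```text
time_s: 30.95
position: [0.5987, -0.2919, 0.1649]
tcp_rot: [[-0.142, -0.99, 0.001], [-0.99, 0.142, -0.001], [0.001, -0.001, -1.0]]
force: [-2.6, -0.7, 11.4]
opening: 0.108
```

```bash
python3 - <<'E'
from h import *
st()
E
```

```text
t 30.95 p [ 0.5987 -0.2919  0.1649] yaw -98.14 tilt [ 0.0011 -0.001 ] F [-2.6  -0.65 11.41] M [-0.193  0.647  0.094] op 0.1081 j [-35.6  41.9  81.6  -0.   56.4  62.6]
```

Call:
play_rows:
  series:
    - {"tx": 0,"ty": 0,"tz": 0,"turn": -0.04}
    - {"tx": 0,"ty": 0,"tz": 0,"turn": 0}

```text
time_s: 31.15
position: [0.5987, -0.2919, 0.1649]
tcp_rot: [[-0.183, -0.983, 0.001], [-0.983, 0.183, -0.001], [0.001, -0.001, -1.0]]
force: [-1.9, -0.7, 11.3]
opening: 0.108
```

```bash
python3 - <<'E'
from h import *
st()
E
```

```text
t 31.15 p [ 0.5987 -0.2919  0.1649] yaw -100.55 tilt [ 0.0012 -0.0011] F [-1.87 -0.73 11.33] M [-0.158  0.61   0.112] op 0.108 j [-35.6  41.9  81.6  -0.   56.4  65. ]
```

Call:
play_rows:
  series:
    - {"tx": 0,"ty": 0,"tz": 0,"turn": -0.03}
    - {"tx": 0,"ty": 0,"tz": 0,"turn": 0}

```text
time_s: 31.35
position: [0.5987, -0.2919, 0.165]
tcp_rot: [[-0.213, -0.977, 0.001], [-0.977, 0.213, -0.001], [0.001, -0.001, -1.0]]
force: [-2.9, -0.8, 11.5]
opening: 0.113
```

```bash
python3 - <<'E'
from h import *
M=[]
for _ in range(6):
    s=bot.read_state();M.append(s["moment"][2]);p=vision.capture("wrist")
print(np.round(M,3));st()
cv2.imwrite("pics/w19.png",np.clip(cv2.resize(p["pixels"][150:340,190:370],None,fx=3,fy=3,interpolation=cv2.INTER_CUBIC).astype(float)*2,0,255).astype(np.uint8))
E
```

```text
[0.166 0.224 0.186 0.143 0.177 0.097]
t 31.65 p [ 0.5987 -0.2919  0.1649] yaw -102.3 tilt [ 0.0011 -0.0011] F [-2.3  -0.75 10.96] M [-0.131  0.592  0.131] op 0.1087 j [-35.6  41.9  81.6  -0.   56.4  66.7]
```

View pics/w19.png

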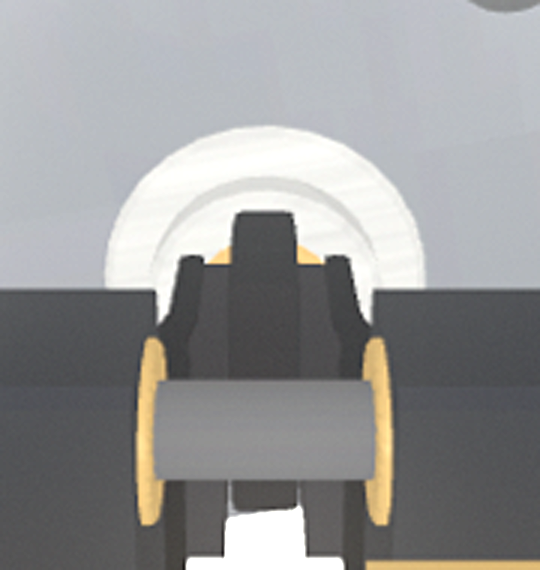

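Call:
play_rows:
  series:
    - {"tx": 0,"ty": 0,"tz": 0,"turn": -0.03}
    - {"tx": 0,"ty": 0,"tz": 0,"turn": 0}

```text
time_s: 31.85
position: [0.5987, -0.2919, 0.1649]
tcp_rot: [[-0.243, -0.97, 0.001], [-0.97, 0.243, -0.001], [0.001, -0.001, -1.0]]
force: [-2.4, -1.4, 11.6]
opening: 0.114
```

```bash
python3 - <<'E'
from h import *
M=[]
for _ in range(6):
    s=bot.read_state();M.append(s["moment"][2]);p=vision.capture("wrist")
print(np.round(M,3),np.mean(M));st()
E
```

```text
[0.374 0.33  0.371 0.35  0.351 0.322] 0.3498391213717354
t 32.15 p [ 0.5987 -0.2919  0.165 ] yaw -104.05 tilt [ 0.001  -0.0014] F [-3.02 -0.5  11.4 ] M [-0.178  0.594  0.302] op 0.1159 j [-35.6  41.9  81.6  -0.   56.4  68.5]
```

Call:
play_rows:
  series:
    - {"tx": 0,"ty": 0,"tz": 0,"turn": -0.03}
    - {"tx": 0,"ty": 0,"tz": 0,"turn": 0}

```text
time_s: 32.35
position: [0.5987, -0.2919, 0.1649]
tcp_rot: [[-0.273, -0.962, 0.001], [-0.962, 0.273, -0.001], [0.001, -0.001, -1.0]]
force: [-2.6, -0.3, 10.2]
opening: 0.112
```

```bash
python3 - <<'E'
from h import *
M=[]
for _ in range(6):
    s=bot.read_state();M.append(s["moment"][2]);p=vision.capture("wrist")
print(np.round(M,3),np.mean(M));st()
cv2.imwrite("pics/w20.png",np.clip(cv2.resize(p["pixels"][150:340,190:370],None,fx=3,fy=3,interpolation=cv2.INTER_CUBIC).astype(float)*2,0,255).astype(np.uint8))
E
```

```text
[0.475 0.513 0.44  0.442 0.492 0.457] 0.469843435883468
t 32.65 p [ 0.5987 -0.2919  0.165 ] yaw -105.81 tilt [ 0.0009 -0.0015] F [-3.19 -0.72 10.26] M [-0.161  0.562  0.53 ] op 0.1116 j [-35.6  41.9  81.6  -0.   56.4  70.3]
```

View pics/w20.png

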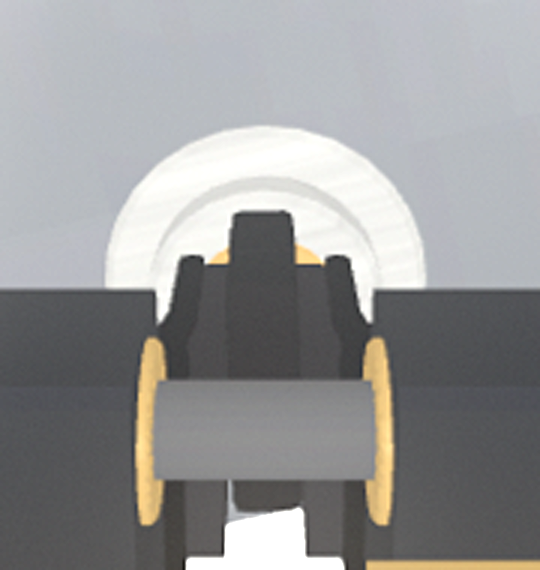

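Call:
play_rows:
  series:
    - {"tx": 0,"ty": 0,"tz": 0,"turn": 0.015}
    - {"tx": 0,"ty": 0,"tz": 0,"turn": 0}
    - {"tx": 0,"ty": 0,"tz": 0,"turn": 0}
    - {"tx": 0,"ty": 0,"tz": 0,"turn": 0}
    - {"tx": 0,"ty": 0,"tz": 0,"turn": 0}

```text
time_s: 33.15
position: [0.5987, -0.2918, 0.1649]
tcp_rot: [[-0.258, -0.966, 0.001], [-0.966, 0.258, -0.001], [0.001, -0.001, -1.0]]
force: [-2.6, -0.6, 10.6]
opening: 0.11
```

```bash
python3 - <<'E'
from h import *
M=[]
for _ in range(5):
    s=bot.read_state();M.append(s["moment"][2]);p=vision.capture("scene")
print(np.round(M,3),np.mean(M));st()
cv2.imwrite("pics/s21.png",p["pixels"])
p=vision.capture("top");cv2.imwrite("pics/t21.png",p["pixels"])
E
```

```text
[0.403 0.439 0.392 0.363 0.386] 0.39667882613813077
t 33.4 p [ 0.5987 -0.2919  0.1649] yaw -104.93 tilt [ 0.001  -0.0014] F [-1.8  -0.32 12.28] M [-0.201  0.606  0.379] op 0.1153 j [-35.6  41.9  81.6  -0.   56.4  69.4]
```

View pics/s21.png

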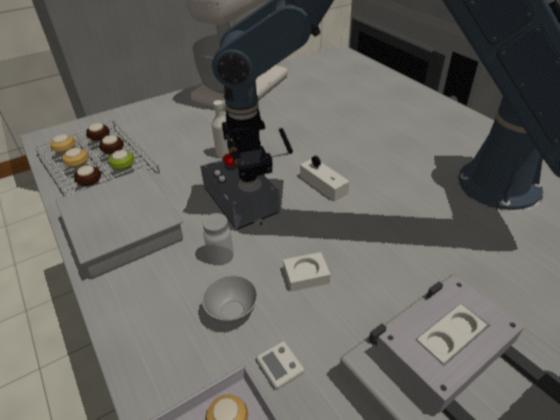

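View pics/t21.png

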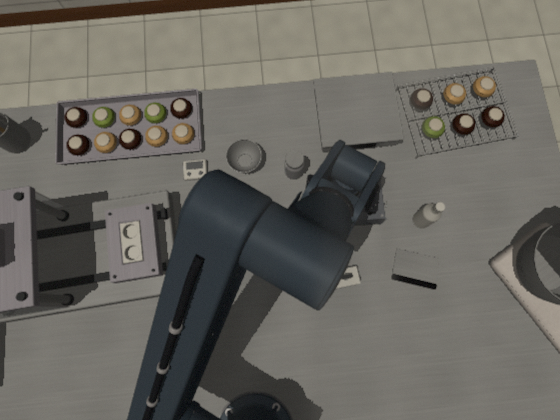

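The mould is flush in the nest at scene (453,333). The key is held turned in the lock, pushed down with about 11 N and about 0.4 N m against the stop. Everything else is where it was, so I'm handing in.

```bash
python3 - <<'E'
from h import *
print(bot.hand_in());st()
E
```

```text
the job is handed in; nothing more can be done
None
the job is handed in; nothing more can be done
```

The mould is flush in the nest and the rectangular-headed key is home in the lock. The gripper is still holding the key a quarter turn clockwise. I handed the job in at about 33.4 s. No verdict is reported.

- **Mould:** The first push on the web tilted it, with one end flush, the other proud, and a peak of about 25 N. I pushed the high end down, then pressed the middle again. It bottomed solidly with the fingertips within 0.5 mm of the nest's top height, and both camera views show it flush.
- **Key insertion:** I rocked it past both pins, the second needing up to about 18 N. It stopped on its collar at 0.1651 m tool height, against 0.1652 m expected.
- **Key turn:** The wrist turned about 102° from its insertion angle, which takes up the slot play and some slip of the key in the jaws. Torque rose from about 0.1 to about 0.4 N m at the stop, more than the spring's 0.12 N m. The last reading showed about 0.4 N m and 11 N down, with the grip still closed on the key.
- **Not seen directly:** The plug angle can't be seen under the gripper, so I judged it from the wrist angle and the torque rise.
- **Other things:** In the last scene and top pictures the rest of the bench looks undisturbed.

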